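Row of lino printing blocks under a weight

ROBOT

A 6-joint arm with a two-finger parallel gripper is mounted at the origin on the work surface. World frame = base frame: x ahead of the robot, y to its left, z up, the work surface at z = 0. Lengths are in m, angles in rad, forces in N, time in s.
With the tool pointing down it reaches from about 0.25 to 0.8 m from the base axis. Payload 8.5 kg.
Tool frame: the origin (TCP) lies between the finger pads; the fingertips stand 25 mm ahead of it and the grasp point (between the pads) lies 6 mm ahead of it; z points along the fingers, y is the line along which they close (so a half turn about z gives the same grasp; the last joint's range is limited). The gripper opens to 85 mm and grips with 20 to 120 N. Pads are 22 mm wide; open, the fingers measure 114 mm over their backs; the gripper's body (76 mm by 85 mm) begins 54 mm behind the grasp point. The pads swing forward as they close: fully open they stand 13 mm farther back than shut.
Start: joints at [1.13, 0.238, -0.013, 1.319, 0, 1.571], TCP at [0.224, 0.475, 0.256] pointing down, gripper open.
Joint ranges: [-2.66, 2.66], [-1.03, 1.9], [-1.14, 1.46], [-1.82, 2.27], [-1.45, 1.34], [-3.14, 3.14]. Speed limits (rad/s): [2.22, 2.22, 2.79, 3.14, 3.14, 3.14].

INTERFACE

Orientations are given as [roll, pitch, yaw] about the fixed x, y, z axes, in that order (R = Rz(yaw) Ry(pitch) Rx(roll)).
In Python, from plant import state, grab_frame, sign_off gives the robot as it stands.
- The arm moves only by the tool send_rows, never from a script. Its argument "deltas" is a list of rows, each an object with "fingers": the closure, from -1 (fully open) to 1 (shut); "linear": the shift along the tool's x, y, z in cm, a list of three; "spin": the turn about the tool's z in degrees. In form: [{"fingers": fingers, "linear": [x, y, z], "spin": spin}, ...]. A call has exactly 5 rows; each row shifts and turns the commanded pose from where the row before left it, along the tool's axes as they then stand; what a row does not reach is not made up. A row lasts 1/12 s, in which the tool goes at most 41.7 mm and 7.16 degrees, less where a joint would pass 70% of its speed; a pose out of reach is approached as far as the arm can. A call is refused whole if a number of a shift passes 4.17 or a number of a turn 7.16, either way. A call with a gripper value outside its range is refused whole. The fingers move at their own pace and stop on an object; "grip_force" is the grip in N (left out, the last holds). Time passes only in rows, so rows that do not move let the fingers close, or fill a call up. It gives the time, the measured TCP pose, the force, the opening and the grip force at its end, in the units of the state.
- state(): the state, without advancing time (a new reading comes with each control period).
- grab_frame(name): name is "side" or "top"; returns a dict with "frame" (400x640x3 uint8, red, green, blue), "mtx" (3x3 intrinsics, pixels), "origin" and "attitude" of the camera in the world. Camera axes: x right, y up, looking along -z (the intrinsics and any distortion apply to the point x, -y, -z); pixel columns grow to the right and rows downward; lengths in m; the calibration is good to about 2 mm. A picture is of the moment at which its call begins. There is no depth.
- sign_off(): hands the job in; it is judged then, once.
The state is a dict: "time": time; "joint_pos": joint angles; "joint_vel": joint speeds; "tau": joint torques, N m; "eef_pos": TCP position; "ee_rot": TCP orientation; "force": force on the tool from outside, world axes, zero at the start; "wrist_torque": the same for the moment, N m; "opening": finger opening in m; "finger_force": force on a finger pad.
Only numpy, scipy, OpenCV 4.12 (cv2) and the standard library are available. Lean on these libraries where they do the work, as an engineer would, in place of code of your own. Each camera call takes 0.05 s, during which the arm holds its last target. There are 200 camera calls.

TASK

Nudge all the loose lino printing blocks into one straight row, flat on the table, against the long strip of the aluminium corner guide, starting tight in its corner, every block square to the guide and touching the next with no gaps. Then stand the tall wooden block upright against the open end of the row, in line with it, and tip it over by its top so that it comes to lie flat along the top of the row as a weight; the row must still be straight and closed up under it. Leave everything else where it is.

Things in the scene. Friction and masses are not known exactly. Their poses are not given: they have to be found in the camera images.
- guide: fixed aluminium corner guide: two strips 14 mm wide, 12 mm high, at a right angle. Origin: inside corner, at table height. Long strip: inner face in the plane x = 0 of this frame, from the corner 540 mm along -y. Short strip: inner face in the plane y = 0, 80 mm along -x. The row goes where x < 0, y < 0. z up; turned up to 0.12 rad from the world axes (-x points roughly at the robot)
- block1_center (a point): centre (8 mm above its underside) of a loose square printing block, plywood with a dark lino face on top, 60 x 60 x 16 mm, about 60 g, lying flat at the start, x and y axes along its sides, z up. Three to five such blocks are present, all alike; None at the start means absent
- block2_center (a point): centre (8 mm above its underside) of a loose square printing block, plywood with a dark lino face on top, 60 x 60 x 16 mm, about 60 g, lying flat at the start, x and y axes along its sides, z up. Three to five such blocks are present, all alike; None at the start means absent
- block3_center (a point): centre (8 mm above its underside) of a loose square printing block, plywood with a dark lino face on top, 60 x 60 x 16 mm, about 60 g, lying flat at the start, x and y axes along its sides, z up. Three to five such blocks are present, all alike; None at the start means absent
- block4_center (a point): centre (8 mm above its underside) of a loose square printing block, plywood with a dark lino face on top, 60 x 60 x 16 mm, about 60 g, lying flat at the start, x and y axes along its sides, z up. Three to five such blocks are present, all alike; None at the start means absent
- block5_center (a point): centre (8 mm above its underside) of a loose square printing block, plywood with a dark lino face on top, 60 x 60 x 16 mm, about 60 g, lying flat at the start, x and y axes along its sides, z up. Three to five such blocks are present, all alike; None at the start means absent
- bar_center (a point): centre of the loose tall wooden block, 50 x 50 x 190 mm, about 0.33 kg, standing on end at the start with this point 95 mm above the table; z axis along its length (up while it stands), x and y axes square to its sides
- bar_foot (a point): centre of the lower end face of the same tall wooden block, 95 mm below its centre, same axes
- jar_a: bystander, to be left alone: small closed paint jar, 42 mm across, 55 mm high; origin at the centre of its underside
- jar_b: bystander, to be left alone: second small closed paint jar, 42 mm across, 55 mm high; origin at the centre of its underside
- tumbler: bystander, to be left alone: glass tumbler, 76 mm across, 100 mm high, beyond the guide; origin at the centre of its underside
- brush: bystander, to be left alone: flat paint brush with a wooden handle, lying beyond the guide
- eraser: bystander, to be left alone: white eraser, 45 x 22 x 13 mm, lying on the table; origin at the centre of its underside
- mug: bystander, to be left alone: white mug, 80 mm across, 90 mm high; origin at the centre of its underside
Things that resemble listed ones, but are neither listed nor needed, are in the scene too. Leave any green look-alike of the part that bears block3_center alone. What is shaped like the part that bears bar_center but pink is not meant.

How it is judged:
By the outcome, as a careful person would: the job done as asked, in the order asked, and still so for the second after the job is handed in, with the robot touching nothing.
Of block1, block2, block3, block4, block5 only 3 to 5 are there at a start; the rules pass over those that are not, and their reading is None.
At some moment in a run one of block1, block2, block3, block4, block5 may be knocked a few centimetres aside while the robot is not near it.
Once in a run the grip may slacken for a moment while it holds something.
It also fails if it takes over 210 s, if anything falls off the work surface, if the arm or the gripper's body presses on something with over 40 N, if the wrist force passes 120 N, or if a joint passes its speed limit or range.

## Working session

There is one attempt and no reset: what is moved stays moved. The work goes in short steps, Python scripts to look and compute and a tool call to move; the robot and the scene stay as the last step left them, time stands still between calls to the robot, and variables do not carry over. Pictures are saved under pics/ and viewed, at most 14 in all, crops included, and the job is handed in when it is done.

Besides the shell and the picture viewer there is one more tool, called after "Emit:" in YAML: its name, and indented under it one key for each argument. send_rows: Moves the arm, as the interface text tells. Its arguments: {"type":"object","properties":{"deltas":{"type":"array","items":{"type":"object","properties":{"fingers":{"type":"number"},"linear":{"type":"array","items":{"type":"number"}},"spin":{"type":"number"}}}},"grip_force":{"type":"number"}},"required":["deltas"]}

```bash
ls; mkdir -p pics; cat > h.py <<'E'
import numpy as np, cv2
from plant import state, grab_frame, sign_off
from scipy.spatial.transform import Rotation as R
def grab(n,save=None):
    f=grab_frame(n)
    if save: cv2.imwrite(f'pics/{save}.png',f['frame'][:,:,::-1])
    return f
def att(f):
    a=np.array(f['attitude'],float)
    return a if a.shape==(3,3) else R.from_euler('xyz',a).as_matrix()
def ray(f,px,z):
    px=np.atleast_2d(px).astype(float); K=np.array(f['mtx'])
    d=np.c_[(px[:,0]-K[0,2])/K[0,0],-(px[:,1]-K[1,2])/K[1,1],-np.ones(len(px))]@att(f).T
    o=np.array(f['origin']); return o+d*((z-o[2])/d[:,2])[:,None]
def proj(f,P):
    P=(np.atleast_2d(P)-f['origin'])@att(f); K=np.array(f['mtx'])
    return np.c_[K[0,2]+K[0,0]*P[:,0]/-P[:,2],K[1,2]+K[1,1]*P[:,1]/P[:,2]]
E
python3 - <<'E'
from h import *
for n in('top','side'):
    f=grab(n,n+'0'); print({k:v for k,v in f.items() if k!='frame'})
print(state())
E
```

```text
pics
{'mtx': array([[410.36526264,   0.        , 319.64214778],
       [  0.        , 410.36526264, 204.77667959],
       [  0.        ,   0.        ,   1.        ]]), 'origin': array([0.36647963, 0.00901842, 1.09302233]), 'attitude': array([ 0.22684648,  0.00397452, -1.66579108])}
{'mtx': array([[515.78557224,   0.        , 311.03117393],
       [  0.        , 515.78557224, 195.73177659],
       [  0.        ,   0.        ,   1.        ]]), 'origin': array([ 0.55130796, -0.99953844,  0.90571861]), 'attitude': array([ 0.88907197, -0.00353722, -0.01291729])}
{'time': 0.1, 'joint_pos': array([ 1.12998049e+00,  2.38745769e-01, -1.41786239e-02,  1.31918513e+00,
       -3.05291660e-05,  1.57077330e+00]), 'joint_vel': array([ 2.18860487e-03,  4.13483675e-04,  2.90581920e-03, -5.55077407e-04,
        8.09483434e-05,  1.31626861e-03]), 'tau': array([-3.42711273e-04, -5.39721394e+01,  3.46998739e+01,  1.34069423e-02,
       -2.50740663e-05,  1.81053551e-06]), 'eef_pos': array([0.22386908, 0.47450236, 0.2557254 ]), 'ee_rot': array([-3.14027945e+00,  3.04988997e-05,  2.70079988e+00]), 'force': array([-0.64103283, -0.11445683, -0.29079438]), 'wrist_torque': array([-0.03360905, -0.02477142,  0.02281825]), 'finger_force': 0.0, 'opening': 0.08513137966049113}
```

View pics/top0.png

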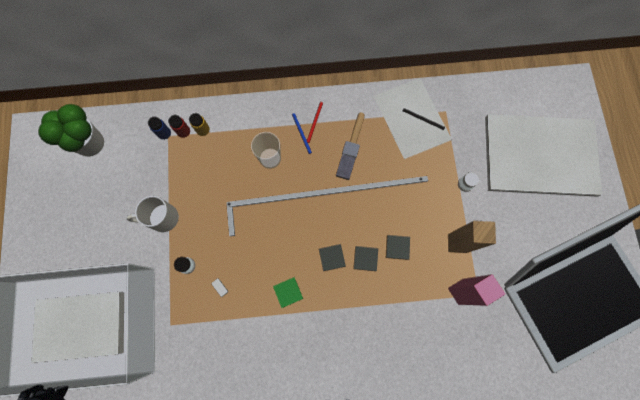

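View pics/side0.png

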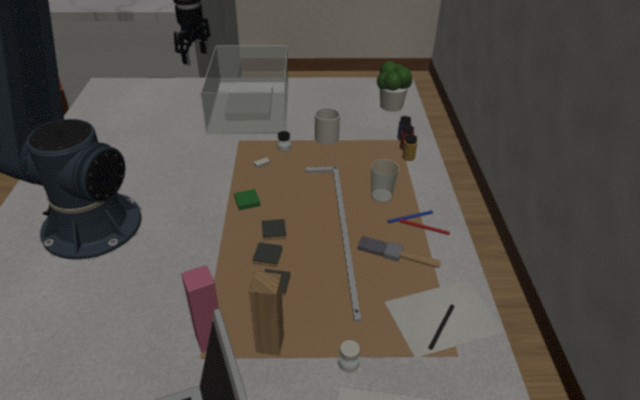

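The candidates in the top view are:
- **Blocks:** dark squares at (332,258), (366,259) and (398,247). The green one at (288,292) is the look-alike.
- **Tall bar:** the wooden one at (472,237). The pink one at (478,290) is the look-alike.
- **Guide:** the L, with its corner at (232,206).

There are 3 blocks. Next I measure and check a crop.

```bash
cat >> h.py <<'E'
def blocks(f,z=0.016):
    hsv=cv2.cvtColor(f['frame'],cv2.COLOR_RGB2HSV); out=[]
    m=((hsv[...,2]<90)&(hsv[...,1]<120)).astype(np.uint8)
    m[:170]=0;m[310:]=0;m[:,:215]=0;m[:,450:]=0
    for c in cv2.findContours(m,cv2.RETR_EXTERNAL,cv2.CHAIN_APPROX_NONE)[0]:
        if cv2.contourArea(c)<200: continue
        P=ray(f,c[:,0,:],z)[:,:2]
        (cx,cy),(w,h),a=cv2.minAreaRect((P*1000).astype(np.float32))
        out.append((round(cx),round(cy),round(w),round(h),round((a+45)%90-45,1),c[:,0].mean(0).round()))
    return out
E
python3 - <<'E'
from h import *
f=grab('top')
for b in blocks(f): print(b)
im=f['frame']; hsv=cv2.cvtColor(im,cv2.COLOR_RGB2HSV)
# guide: low saturation, on orange mat
m=((hsv[...,1]<70)&(hsv[...,2]>110)).astype(np.uint8); m[:172]=0;m[240:]=0;m[:,:215]=0;m[:,:][:,435:]=0
ys,xs=np.nonzero(m)
# inner edge (lower edge) of the long strip by columns 250..420
E=[]; 
for x in range(245,420):
    r=ys[xs==x]
    if len(r): E.append((x,r.min()-.5,r.max()+.5))
E=np.array(E); print(len(E),np.median(E[:,2]-E[:,1]))
lo=ray(f,E[:,[0,2]],0.012)[:,:2]; up=ray(f,E[:,[0,1]],0.012)[:,:2]
def fit(P):
    v=cv2.fitLine(P.astype(np.float32),cv2.DIST_HUBER,0,.001,.001).ravel(); v=v if v[1]>0 else -v*[1,1,-1,-1]; return v
l,u=fit(lo),fit(up); print('inner',l,'outer',u)
S=[]
for y in range(212,232):
    r=xs[(ys==y)]; r=r[r<245]
    if len(r): S.append((r.min()-.5,r.max()+.5,y))
S=np.array(S); print(np.median(S[:,1]-S[:,0]))
print('short inner',fit(ray(f,S[:,[1,2]],0.012)[:,:2]),'outer',fit(ray(f,S[:,[0,2]],0.012)[:,:2]))
c=cv2.resize(im[165:315,215:535][:,:,::-1],None,fx=2.5,fy=2.5,interpolation=cv2.INTER_CUBIC); cv2.imwrite('pics/crop1.png',c)
E
```

```text
(460, -116, 58, 58, -11.0, array([366., 258.]))
(471, -28, 58, 58, 6.5, array([332., 257.]))
(481, -203, 60, 59, -10.7, array([397., 247.]))
175 5.0
inner [-0.03806358  0.99927533  0.64633036 -0.05520019] outer [-0.03807693  0.99927479  0.66084999 -0.06935734]
6.0
short inner [0.9983033  0.05822827 0.59024835 0.22338496] outer [0.9978813  0.06506113 0.5918387  0.23993993]
```

View pics/crop1.png

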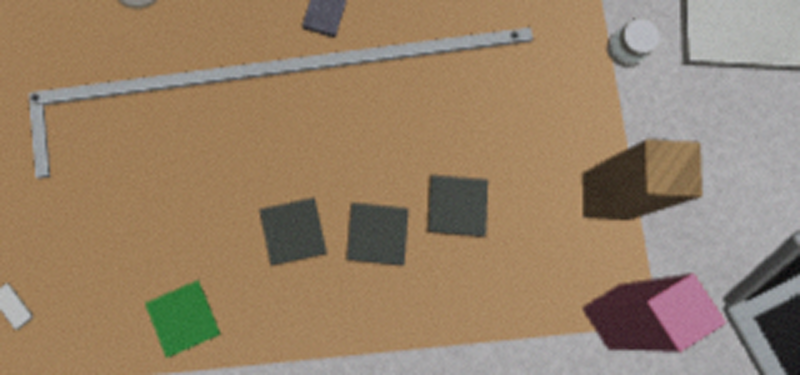

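The crop confirms the choice: three dark lino squares, with the wooden bar's top face at about (485,232) in full-frame pixels. Next I write a move planner in guide axes and measure the bar top.

```bash
cat >> h.py <<'E'
PHI=0.0381; C=np.array([0.6356,0.2251])
ux=np.array([np.cos(PHI),np.sin(PHI)]); uy=np.array([-np.sin(PHI),np.cos(PHI)])
def g2w(x,y): return C+ux*x+uy*y      # metres
def w2g(p): d=np.array(p)[:2]-C; return np.array([d@ux,d@uy])
def plan(wps,pos=None,yaw=None):
    """wps: (world x,y,z,yaw_deg,nrows). prints cm deltas per row, tool axes; spin first-order stepped"""
    s=state(); pos=np.array(s['eef_pos'] if pos is None else pos,float); yaw=s['ee_rot'][2] if yaw is None else yaw
    for x,y,z,yd,n in wps:
        t=np.array([x,y,z]); dy=(np.radians(yd)-yaw+np.pi)%(2*np.pi)-np.pi
        sp=round(-np.degrees(dy)/n,1)
        for i in range(n):
            d=(t-pos)/(n-i); c,sn=np.cos(yaw),np.sin(yaw)
            L=np.round(100*np.array([c*d[0]+sn*d[1],sn*d[0]-c*d[1],-d[2]]),2)
            print(L.tolist(),sp)
            l=L/100; pos=pos+[c*l[0]+sn*l[1],sn*l[0]-c*l[1],-l[2]]; yaw-=np.radians(sp)
        print('--',pos.round(4),round(np.degrees(yaw),1))
E
python3 - <<'E'
from h import *
f=grab('top')
px=np.array([(648,140),(702,142),(700,194),(645,196)])/2.5+[215,165]
P=ray(f,px,0.19)[:,:2]; print(P.round(4).tolist(),P.mean(0)); e=P[1]-P[0]+P[2]-P[3]; print('bar yaw',np.degrees(np.arctan2(e[1],e[0])),np.linalg.norm(P-np.roll(P,1,0),axis=1), w2g(P.mean(0)))
for p in((471,-28),(460,-116),(481,-203)): print(w2g(np.array(p)/1000))
plan([(0.471,-0.028,0.16,6.5,22),(0.471,-0.028,0.08,6.5,3)])
E
```

```text
[[0.5042, -0.3474], [0.4978, -0.3951], [0.4519, -0.3844], [0.4548, -0.3358]] [ 0.47718919 -0.36567295]
bar yaw -95.50501274241739 [0.05074577 0.04804447 0.04709189 0.04867543] [-0.18079886 -0.58431022]
[-0.17412132 -0.24664658]
[-0.18846533 -0.33416372]
[-0.17079447 -0.42190049]
[-1.99, -1.59, 0.44] 6.7
[-2.16, -1.34, 0.44] 6.7
[-2.3, -1.08, 0.44] 6.7
[-2.42, -0.81, 0.44] 6.7
[-2.49, -0.52, 0.44] 6.7
[-2.54, -0.22, 0.43] 6.7
[-2.54, 0.07, 0.44] 6.7
[-2.52, 0.37, 0.43] 6.7
[-2.46, 0.66, 0.44] 6.7
[-2.36, 0.94, 0.43] 6.7
[-2.24, 1.21, 0.44] 6.7
[-2.08, 1.47, 0.43] 6.7
[-1.9, 1.7, 0.44] 6.7
[-1.69, 1.91, 0.43] 6.7
[-1.45, 2.09, 0.44] 6.7
[-1.2, 2.25, 0.43] 6.7
[-0.93, 2.37, 0.44] 6.7
[-0.64, 2.46, 0.43] 6.7
[-0.35, 2.52, 0.44] 6.7
[-0.06, 2.54, 0.43] 6.7
[0.24, 2.54, 0.44] 6.7
[0.54, 2.49, 0.43] 6.7
-- [ 0.471 -0.028  0.16 ] 7.3
[0.0, -0.0, 2.67] 0.3
[0.0, -0.0, 2.67] 0.3
[0.0, -0.0, 2.66] 0.3
-- [ 0.471 -0.028  0.08 ] 6.4
```

Emit:
send_rows:
  deltas:
    - {"fingers": -0.7,"linear": [-1.99,-1.59,0.44],"spin": 6.7}
    - {"fingers": -0.7,"linear": [-2.16,-1.34,0.44],"spin": 6.7}
    - {"fingers": -0.7,"linear": [-2.3,-1.08,0.44],"spin": 6.7}
    - {"fingers": -0.7,"linear": [-2.42,-0.81,0.44],"spin": 6.7}
    - {"fingers": -0.7,"linear": [-2.49,-0.52,0.44],"spin": 6.7}
  grip_force: 20

```text
time: 0.62
eef_pos: [0.2803, 0.3594, 0.2339]
ee_rot: [-3.141, 0.0, 2.111]
force: [0.2, -0.0, 0.6]
opening: 0.0726
finger_force: 0.0
```

Emit:
send_rows:
  deltas:
    - {"fingers": -0.7,"linear": [-2.54,-0.22,0.43],"spin": 6.7}
    - {"fingers": -0.7,"linear": [-2.54,0.07,0.44],"spin": 6.7}
    - {"fingers": -0.7,"linear": [-2.52,0.37,0.43],"spin": 6.7}
    - {"fingers": -0.7,"linear": [-2.46,0.66,0.44],"spin": 6.7}
    - {"fingers": -0.7,"linear": [-2.36,0.94,0.43],"spin": 6.7}

```text
time: 1.03
eef_pos: [0.3365, 0.2452, 0.2124]
ee_rot: [3.142, 0.0, 1.526]
force: [0.9, 0.2, -0.6]
opening: 0.0725
finger_force: 0.0
```

Emit:
send_rows:
  deltas:
    - {"fingers": -0.7,"linear": [-2.24,1.21,0.44],"spin": 6.7}
    - {"fingers": -0.7,"linear": [-2.08,1.47,0.43],"spin": 6.7}
    - {"fingers": -0.7,"linear": [-1.9,1.7,0.44],"spin": 6.7}
    - {"fingers": -0.7,"linear": [-1.69,1.91,0.43],"spin": 6.7}
    - {"fingers": -0.7,"linear": [-1.45,2.09,0.44],"spin": 6.7}

```text
time: 1.45
eef_pos: [0.3927, 0.1309, 0.1906]
ee_rot: [3.142, -0.0, 0.941]
force: [0.2, 0.5, -0.6]
opening: 0.0727
finger_force: 0.0
```

Emit:
send_rows:
  deltas:
    - {"fingers": -0.7,"linear": [-1.2,2.25,0.43],"spin": 6.7}
    - {"fingers": -0.7,"linear": [-0.93,2.37,0.44],"spin": 6.7}
    - {"fingers": -0.7,"linear": [-0.64,2.46,0.43],"spin": 6.7}
    - {"fingers": -0.7,"linear": [-0.35,2.52,0.44],"spin": 6.7}
    - {"fingers": -0.7,"linear": [-0.06,2.54,0.43],"spin": 6.7}

```text
time: 1.87
eef_pos: [0.4489, 0.0166, 0.1689]
ee_rot: [3.142, 0.0, 0.356]
force: [-0.2, 0.4, 0.3]
opening: 0.0725
finger_force: 0.0
```

```bash
python3 - <<'E'
from h import *
s=state(); print(s['time'],s['eef_pos'],s['ee_rot'],s['opening'])
f=grab('top')
for b in blocks(f): print(b)
plan([(0.471,-0.028,0.1,6.5,5),(0.471,-0.028,0.024,6.5,5)])
E
```

```text
1.8667 [0.44888921 0.01661348 0.16887564] [3.14155828e+00 3.77154192e-05 3.56158960e-01] 0.07246526289261253
(481, -203, 59, 58, -11.5, array([398., 247.]))
(494, 2, 332, 300, 2.1, array([317., 253.]))
[0.1, 0.93, 1.36] 2.7
[0.14, 0.92, 1.37] 2.7
[0.19, 0.91, 1.36] 2.7
[0.23, 0.91, 1.37] 2.7
[0.27, 0.89, 1.36] 2.7
-- [ 0.471 -0.028  0.1  ] 6.3
[-0.0, -0.0, 1.52] -0.0
[-0.0, -0.0, 1.52] -0.0
[-0.0, -0.0, 1.52] -0.0
[-0.0, -0.0, 1.52] -0.0
[-0.0, -0.0, 1.52] -0.0
-- [ 0.471 -0.028  0.024] 6.3
```

Emit:
send_rows:
  deltas:
    - {"fingers": -0.7,"linear": [0.1,0.93,1.36],"spin": 2.7}
    - {"fingers": -0.7,"linear": [0.14,0.92,1.37],"spin": 2.7}
    - {"fingers": -0.7,"linear": [0.19,0.91,1.36],"spin": 2.7}
    - {"fingers": -0.7,"linear": [0.23,0.91,1.37],"spin": 2.7}
    - {"fingers": -0.7,"linear": [0.27,0.89,1.36],"spin": 2.7}

```text
time: 2.33
eef_pos: [0.4697, -0.0242, 0.1002]
ee_rot: [3.142, 0.0, 0.124]
force: [0.2, -0.1, 0.2]
opening: 0.0729
finger_force: 0.0
```

Emit:
send_rows:
  deltas:
    - {"fingers": -0.7,"linear": [0,0,1.5],"spin": 0}
    - {"fingers": -0.7,"linear": [0,0,1.5],"spin": 0}
    - {"fingers": -0.7,"linear": [0,0,1.5],"spin": 0}
    - {"fingers": -0.7,"linear": [0,0,1.5],"spin": 0}
    - {"fingers": -0.7,"linear": [0,0,1.5],"spin": 0}

```text
time: 2.75
eef_pos: [0.4696, -0.0238, 0.0252]
ee_rot: [3.141, 0.0, 0.127]
force: [-0.3, -0.5, 0.8]
opening: 0.0725
finger_force: 0.4
```

Emit:
send_rows:
  deltas:
    - {"fingers": -0.2,"linear": [0,0,0],"spin": 0}
    - {"fingers": 0.0,"linear": [0,0,0],"spin": 0}
    - {"fingers": 0.0,"linear": [0,0,0],"spin": 0}
    - {"fingers": 0.0,"linear": [0,0,0],"spin": 0}
    - {"fingers": 0.0,"linear": [0,0,0],"spin": 0}

```text
time: 3.17
eef_pos: [0.4702, -0.0237, 0.0267]
ee_rot: [3.141, -0.001, 0.127]
force: [-0.3, -0.3, -1.2]
opening: 0.0594
finger_force: 22.6
```

```bash
python3 - <<'E'
from h import *
s=state(); print(s['eef_pos'],s['ee_rot'][2],s['opening'],s['finger_force'],s['force'],w2g(s['eef_pos']))
f=grab('side','side1')
a=g2w(-.06,-.05); b=g2w(-.032,-.05)
plan([(*a,s['eef_pos'][2]+0.002,2.2,15),(*b,s['eef_pos'][2],2.2,5)])
E
```

```text
[ 0.47018271 -0.02370562  0.02672257] 0.12653707726592356 0.05943257479079237 22.56854474544525 [-0.28610627 -0.26647787 -1.18815987] [-0.17477444 -0.24232418]
[0.88, -1.21, -0.01] 0.3
[0.87, -1.21, -0.01] 0.3
[0.86, -1.22, -0.01] 0.3
[0.86, -1.22, -0.02] 0.3
[0.85, -1.23, -0.01] 0.3
[0.84, -1.23, -0.02] 0.3
[0.84, -1.24, -0.01] 0.3
[0.83, -1.24, -0.02] 0.3
[0.82, -1.25, -0.01] 0.3
[0.82, -1.25, -0.02] 0.3
[0.81, -1.25, -0.01] 0.3
[0.81, -1.26, -0.02] 0.3
[0.8, -1.26, -0.01] 0.3
[0.79, -1.27, -0.02] 0.3
[0.78, -1.27, -0.01] 0.3
-- [0.5775 0.1729 0.0287] 2.7
[0.56, 0.01, 0.04] 0.1
[0.56, 0.0, 0.04] 0.1
[0.56, 0.0, 0.04] 0.1
[0.56, 0.01, 0.04] 0.1
[0.56, -0.0, 0.04] 0.1
-- [0.6055 0.1739 0.0267] 2.2
```

Emit:
send_rows:
  deltas:
    - {"fingers": 0,"linear": [0.88,-1.21,0],"spin": 0.3}
    - {"fingers": 0,"linear": [0.87,-1.21,0],"spin": 0.3}
    - {"fingers": 0,"linear": [0.86,-1.22,0],"spin": 0.3}
    - {"fingers": 0,"linear": [0.86,-1.22,0],"spin": 0.3}
    - {"fingers": 0,"linear": [0.85,-1.23,0],"spin": 0.3}

```text
time: 3.63
eef_pos: [0.506, 0.0424, 0.0264]
ee_rot: [3.142, -0.001, 0.1]
force: [0.6, -0.1, -1.1]
opening: 0.0594
finger_force: 22.6
```

Emit:
send_rows:
  deltas:
    - {"fingers": 0,"linear": [0.84,-1.23,0],"spin": 0.3}
    - {"fingers": 0,"linear": [0.84,-1.24,0],"spin": 0.3}
    - {"fingers": 0,"linear": [0.83,-1.24,0],"spin": 0.3}
    - {"fingers": 0,"linear": [0.82,-1.25,0],"spin": 0.3}
    - {"fingers": 0,"linear": [0.82,-1.25,0],"spin": 0.3}

```text
time: 4.05
eef_pos: [0.5447, 0.0747, 0.0265]
ee_rot: [-3.114, 0.0, 0.123]
force: [0.9, -0.3, -0.6]
opening: 0.0593
finger_force: 22.6
```

Emit:
send_rows:
  deltas:
    - {"fingers": 0,"linear": [0.81,-1.25,0],"spin": 0.3}
    - {"fingers": 0,"linear": [0.81,-1.26,0],"spin": 0.3}
    - {"fingers": 0,"linear": [0.8,-1.26,0],"spin": 0.3}
    - {"fingers": 0,"linear": [0.79,-1.27,0],"spin": 0.5}
    - {"fingers": 0,"linear": [0.78,-1.27,0],"spin": 0.6}

```text
time: 4.47
eef_pos: [0.5811, 0.1045, 0.0289]
ee_rot: [-3.083, 0.002, 0.151]
force: [0.4, -0.3, -0.1]
opening: 0.0596
finger_force: 22.6
```

```bash
python3 - <<'E'
from h import *
s=state(); print(s['eef_pos'],s['ee_rot'][2],s['opening'],s['finger_force'],s['force'],w2g(s['eef_pos']))
f=grab('side')
im=f['frame'];cv2.imwrite('pics/crop2.png',cv2.resize(im[130:330,180:400][:,:,::-1],None,fx=2.9,fy=2.9,interpolation=cv2.INTER_CUBIC))
b=g2w(-.030,-.05)
plan([(*b,s['eef_pos'][2],2.2,5)])
E
```

```text
[0.5810772  0.10450297 0.02889519] 0.1511279518513955 0.05955809769213284 22.59240299463272 [ 0.41151324 -0.34298912 -0.06628035] [-0.05907687 -0.11843269]
[0.7, -1.29, 0.0] 1.3
[0.67, -1.3, 0.01] 1.3
[0.64, -1.31, 0.0] 1.3
[0.61, -1.33, 0.01] 1.3
[0.58, -1.34, 0.0] 1.3
-- [0.6076 0.1739 0.0289] 2.2
```

View pics/crop2.png

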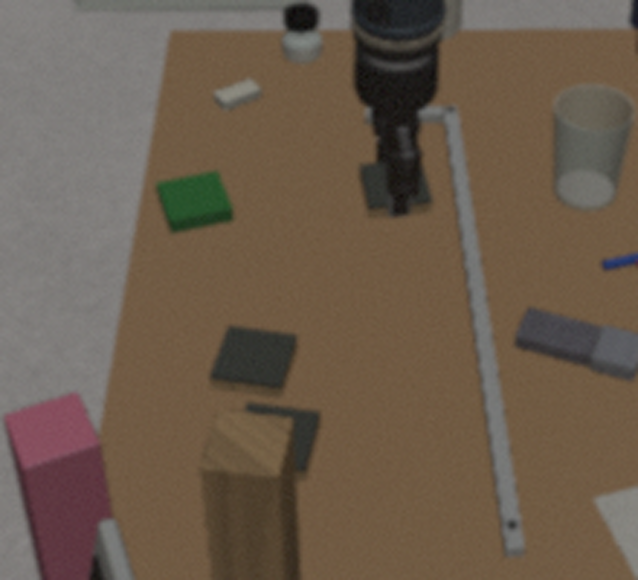

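The block is held and lies beside the strip at about (395,185) in the crop. The arm lagged in y and has tilted, so I'll check the joints.

```bash
python3 - <<'E'
from h import *
s=state(); print(s['joint_pos'].round(3),s['joint_vel'].round(3),s['ee_rot'],s['tau'].round(2))
E
```

```text
[ 0.151  0.511 -0.218  0.842  0.059  3.141] [-0.006 -0.017 -0.036 -0.022 -0.017  0.002] [-3.08253860e+00  2.01237005e-04  1.51513320e-01] [-9.300e-01 -6.878e+01  2.228e+01  1.830e+00 -4.000e-02  0.000e+00]
```

Joint 6 is at its stop, because yaw = j1 − j6 + π. I'll release the block, rise, and take the other half-turn.

Emit:
send_rows:
  deltas:
    - {"fingers": -0.3,"linear": [0,0,0],"spin": 0}
    - {"fingers": -0.65,"linear": [0,0,0],"spin": 0}
    - {"fingers": -0.65,"linear": [0,0,0],"spin": 0}
    - {"fingers": -0.65,"linear": [0,0,-1.5],"spin": 0}
    - {"fingers": -0.65,"linear": [0,0,-3],"spin": 0}

```text
time: 4.93
eef_pos: [0.5781, 0.1008, 0.0712]
ee_rot: [-3.084, 0.009, 0.151]
force: [1.1, -0.1, 1.0]
opening: 0.0704
finger_force: 0.0
```

Emit:
send_rows:
  deltas:
    - {"fingers": -0.65,"linear": [0,0,-3],"spin": -7}
    - {"fingers": -0.65,"linear": [0,0,0],"spin": -7}
    - {"fingers": -0.65,"linear": [0,0,0],"spin": -7}
    - {"fingers": -0.65,"linear": [0,0,0],"spin": -7}
    - {"fingers": -0.65,"linear": [0,0,0],"spin": -7}

```text
time: 5.35
eef_pos: [0.5808, 0.0993, 0.1042]
ee_rot: [-3.094, -0.032, 0.766]
force: [0.9, -0.4, -0.7]
opening: 0.0706
finger_force: 0.0
```

Emit:
send_rows:
  deltas:
    - {"fingers": -0.65,"linear": [0,0,0],"spin": -7}
    - {"fingers": -0.65,"linear": [0,0,0],"spin": -7}
    - {"fingers": -0.65,"linear": [0,0,0],"spin": -7}
    - {"fingers": -0.65,"linear": [0,0,0],"spin": -7}
    - {"fingers": -0.65,"linear": [0,0,0],"spin": -7}

```text
time: 5.77
eef_pos: [0.5807, 0.0993, 0.1038]
ee_rot: [-3.12, -0.053, 1.377]
force: [-0.3, -0.3, 0.0]
opening: 0.0708
finger_force: 0.0
```

Emit:
send_rows:
  deltas:
    - {"fingers": -0.65,"linear": [0,0,0],"spin": -7}
    - {"fingers": -0.65,"linear": [0,0,0],"spin": -7}
    - {"fingers": -0.65,"linear": [0,0,0],"spin": -7}
    - {"fingers": -0.65,"linear": [0,0,0],"spin": -7}
    - {"fingers": -0.65,"linear": [0,0,0],"spin": -7}

```text
time: 6.18
eef_pos: [0.5807, 0.0994, 0.1038]
ee_rot: [3.128, -0.056, 1.989]
force: [0.5, -1.0, -0.8]
opening: 0.0705
finger_force: 0.0
```

Emit:
send_rows:
  deltas:
    - {"fingers": -0.65,"linear": [0,0,0],"spin": -7}
    - {"fingers": -0.65,"linear": [0,0,0],"spin": -7}
    - {"fingers": -0.65,"linear": [0,0,0],"spin": -7}
    - {"fingers": -0.65,"linear": [0,0,0],"spin": -7}
    - {"fingers": -0.65,"linear": [0,0,0],"spin": -7}

```text
time: 6.6
eef_pos: [0.5807, 0.0993, 0.1038]
ee_rot: [3.099, -0.038, 2.601]
force: [-1.2, -0.2, 0.0]
opening: 0.0702
finger_force: 0.0
```

```bash
cat >> h.py <<'E'
def sblocks(f,z=0.016):
    hsv=cv2.cvtColor(f['frame'],cv2.COLOR_RGB2HSV); out=[]
    m=((hsv[...,2]<100)&(hsv[...,1]<120)).astype(np.uint8)
    m[:130]=0;m[330:]=0;m[:,:230]=0;m[:,350:]=0
    for c in cv2.findContours(m,cv2.RETR_EXTERNAL,cv2.CHAIN_APPROX_NONE)[0]:
        if cv2.contourArea(c)<100: continue
        P=ray(f,c[:,0,:],z)[:,:2]
        (cx,cy),(w,h),a=cv2.minAreaRect((P*1000).astype(np.float32))
        out.append((round(cx),round(cy),round(w),round(h),round((a+45)%90-45,1),c[:,0].mean(0).round()))
    return out
def st():
    s=state(); print('t',round(s['time'],1),'pos',s['eef_pos'].round(4),'rot',s['ee_rot'].round(3),'open',round(s['opening'],4),'ff',round(s['finger_force'],1),'F',s['force'].round(1),'g',w2g(s['eef_pos']).round(4)); return s
E
python3 - <<'E'
from h import *
s=st(); print(s['joint_pos'].round(2))
f=grab('side')
for b in sblocks(f): print(b)
f=grab('top')
for b in blocks(f): print(b)
E
```

```text
t 6.6 pos [0.5807 0.0993 0.1038] rot [ 3.099 -0.038  2.601] open 0.0702 ff 0.0 F [-1.2 -0.2  0. ] g [-0.0597 -0.1236]
[ 0.14  0.44 -0.13  1.01  0.06  0.68]
(468, -257, 172, 87, -4.7, array([270., 298.]))
(460, -124, 76, 66, -11.7, array([267., 254.]))
(394, 84, 66, 84, 17.4, array([247., 199.]))
(581, 98, 66, 80, 8.3, array([316., 196.]))
(592, 295, 287, 120, -3.5, array([318., 157.]))
(483, 403, 39, 66, 2.2, array([283., 136.]))
(460, -116, 57, 57, -11.1, array([365., 258.]))
(481, -203, 58, 57, -10.5, array([398., 247.]))
(538, 101, 342, 371, -5.4, array([273., 247.]))
```

The block is flat at (0.581, 0.098). The stop left the tool leaning by 0.057 rad, and a spin can't undo that. I'll take it back out by driving against the opposite stop of joint 6, high above the table.

Emit:
send_rows:
  deltas:
    - {"fingers": -0.65,"linear": [0,0,-2],"spin": -7}
    - {"fingers": -0.65,"linear": [0,0,-2],"spin": -7}
    - {"fingers": -0.65,"linear": [0,0,-2],"spin": -7}
    - {"fingers": -0.65,"linear": [0,0,0],"spin": -7}
    - {"fingers": -0.65,"linear": [0,0,0],"spin": -7}

```text
time: 7.12
eef_pos: [0.5823, 0.0961, 0.1652]
ee_rot: [3.084, -0.004, -3.077]
force: [-0.1, -0.3, -0.5]
opening: 0.0705
finger_force: 0.0
```

Emit:
send_rows:
  deltas:
    - {"fingers": -0.65,"linear": [0,0,0],"spin": -7}
    - {"fingers": -0.65,"linear": [0,0,0],"spin": -7}
    - {"fingers": -0.65,"linear": [0,0,0],"spin": -7}
    - {"fingers": -0.65,"linear": [0,0,0],"spin": -7}
    - {"fingers": -0.65,"linear": [0,0,0],"spin": -7}

```text
time: 7.53
eef_pos: [0.5815, 0.0961, 0.1637]
ee_rot: [3.091, 0.027, -2.467]
force: [-0.3, -0.8, -0.2]
opening: 0.0703
finger_force: 0.0
```

Emit:
send_rows:
  deltas:
    - {"fingers": -0.65,"linear": [0,0,0],"spin": -7}
    - {"fingers": -0.65,"linear": [0,0,0],"spin": -7}
    - {"fingers": -0.65,"linear": [0,0,0],"spin": -7}
    - {"fingers": -0.65,"linear": [0,0,0],"spin": -7}
    - {"fingers": -0.65,"linear": [0,0,0],"spin": -7}

```text
time: 7.95
eef_pos: [0.5815, 0.0961, 0.1637]
ee_rot: [3.115, 0.051, -1.856]
force: [-0.1, -0.6, -0.2]
opening: 0.0704
finger_force: 0.0
```

Emit:
send_rows:
  deltas:
    - {"fingers": -0.65,"linear": [0,0,0],"spin": -7}
    - {"fingers": -0.65,"linear": [0,0,0],"spin": -7}
    - {"fingers": -0.65,"linear": [0,0,0],"spin": -7}
    - {"fingers": -0.65,"linear": [0,0,0],"spin": -7}
    - {"fingers": -0.65,"linear": [0,0,0],"spin": -7}

```text
time: 8.37
eef_pos: [0.5815, 0.0961, 0.1637]
ee_rot: [-3.134, 0.057, -1.245]
force: [0.1, -0.6, -0.2]
opening: 0.0706
finger_force: 0.0
```

Emit:
send_rows:
  deltas:
    - {"fingers": -0.65,"linear": [0,0,0],"spin": -7}
    - {"fingers": -0.65,"linear": [0,0,0],"spin": -7}
    - {"fingers": -0.65,"linear": [0,0,0],"spin": -7}
    - {"fingers": -0.65,"linear": [0,0,0],"spin": -7}
    - {"fingers": -0.65,"linear": [0,0,0],"spin": -7}

```text
time: 8.78
eef_pos: [0.5815, 0.0961, 0.1637]
ee_rot: [-3.102, 0.042, -0.633]
force: [-0.1, -0.1, -0.3]
opening: 0.0706
finger_force: 0.0
```

Emit:
send_rows:
  deltas:
    - {"fingers": -0.65,"linear": [0,0,0],"spin": -7}
    - {"fingers": -0.65,"linear": [0,0,0],"spin": -7}
    - {"fingers": -0.65,"linear": [0,0,0],"spin": -7}
    - {"fingers": -0.65,"linear": [0,0,0],"spin": -7}
    - {"fingers": -0.65,"linear": [0,0,0],"spin": -7}

```text
time: 9.2
eef_pos: [0.5815, 0.0961, 0.1637]
ee_rot: [-3.085, 0.012, -0.023]
force: [0.1, -1.0, 0.2]
opening: 0.0707
finger_force: 0.0
```

```bash
python3 - <<'E'
from h import *
s=st(); print(s['joint_pos'].round(3), R.from_euler('xyz',s['ee_rot']).as_matrix()[:,2].round(4))
E
```

```text
t 9.2 pos [0.5815 0.0961 0.1637] rot [-3.085  0.012 -0.023] open 0.0707 ff 0.0 F [ 0.1 -1.   0.2] g [-0.059  -0.1269]
[ 0.136  0.393 -0.031  1.15   0.058 -2.982] [-0.0107  0.0566 -0.9983]
```

Emit:
send_rows:
  deltas:
    - {"fingers": -0.65,"linear": [0,0,0],"spin": -7}
    - {"fingers": -0.65,"linear": [0,1.3,0],"spin": -1.5}
    - {"fingers": -0.65,"linear": [0,1.3,0],"spin": 0}
    - {"fingers": -0.65,"linear": [0,1.3,0],"spin": 0}
    - {"fingers": -0.65,"linear": [0,1.3,0],"spin": 0}

```text
time: 9.62
eef_pos: [0.5851, 0.0646, 0.1609]
ee_rot: [-3.101, 0.004, 0.087]
force: [0.7, 0.2, 0.9]
opening: 0.0704
finger_force: 0.0
```

Emit:
send_rows:
  deltas:
    - {"fingers": -0.65,"linear": [0,1.3,0],"spin": 0}
    - {"fingers": -0.65,"linear": [0,1.3,0],"spin": 0}
    - {"fingers": -0.65,"linear": [0,1.3,0],"spin": 0}
    - {"fingers": -0.65,"linear": [0,0,0],"spin": 0}
    - {"fingers": -0.65,"linear": [0,0,0],"spin": 0}

```text
time: 10.03
eef_pos: [0.5871, 0.0439, 0.1595]
ee_rot: [-3.115, 0.004, 0.061]
force: [-0.6, -0.1, 0.2]
opening: 0.07
finger_force: 0.0
```

```bash
python3 - <<'E'
from h import *
s=st(); print(s['joint_pos'].round(3), R.from_euler('xyz',s['ee_rot']).as_matrix()[:,2].round(4))
E
```

```text
t 10.0 pos [0.5871 0.0439 0.1595] rot [-3.115  0.004  0.061] open 0.07 ff 0.0 F [-0.6 -0.1  0.2] g [-0.0554 -0.1792]
[ 0.062  0.395 -0.038  1.142  0.027 -3.14 ] [-0.0052  0.0264 -0.9996]
```

Working: 0.058 → 0.027. About 7 more such rows should finish it.

Emit:
send_rows:
  deltas:
    - {"fingers": -0.65,"linear": [0,1.3,0],"spin": 0}
    - {"fingers": -0.65,"linear": [0,1.3,0],"spin": 0}
    - {"fingers": -0.65,"linear": [0,1.3,0],"spin": 0}
    - {"fingers": -0.65,"linear": [0,1.3,0],"spin": 0}
    - {"fingers": -0.65,"linear": [0,0,0],"spin": 0}

```text
time: 10.45
eef_pos: [0.5885, 0.0148, 0.1585]
ee_rot: [-3.135, 0.004, 0.021]
force: [0.4, 0.2, 0.4]
opening: 0.0707
finger_force: 0.0
```

```bash
python3 - <<'E'
from h import *
s=st(); print(s['joint_pos'].round(3), R.from_euler('xyz',s['ee_rot']).as_matrix()[:,2].round(4))
E
```

```text
t 10.4 pos [0.5885 0.0148 0.1585] rot [-3.135  0.004  0.021] open 0.0707 ff 0.0 F [0.4 0.2 0.4] g [-0.055  -0.2084]
[ 0.022  0.395 -0.04   1.14   0.007 -3.141] [-0.0039  0.0067 -1.    ]
```

Emit:
send_rows:
  deltas:
    - {"fingers": -0.65,"linear": [0,1.3,0],"spin": 0}
    - {"fingers": -0.65,"linear": [0,0,0],"spin": 7}
    - {"fingers": -0.65,"linear": [0,0,0],"spin": 7}
    - {"fingers": -0.65,"linear": [0,0,0],"spin": 7}
    - {"fingers": -0.65,"linear": [0,0,0],"spin": 7}

```text
time: 10.87
eef_pos: [0.5888, 0.0087, 0.1584]
ee_rot: [-3.141, 0.004, -0.482]
force: [-0.5, -0.6, -0.2]
opening: 0.0705
finger_force: 0.0
```

Emit:
send_rows:
  deltas:
    - {"fingers": -0.65,"linear": [0,0,0],"spin": 7}
    - {"fingers": -0.65,"linear": [0,0,0],"spin": 7}
    - {"fingers": -0.65,"linear": [0,0,0],"spin": 7}
    - {"fingers": -0.65,"linear": [0,0,0],"spin": 7}
    - {"fingers": -0.65,"linear": [0,0,0],"spin": 7}

```text
time: 11.28
eef_pos: [0.5887, 0.0088, 0.1584]
ee_rot: [3.139, 0.004, -1.093]
force: [0.3, -0.3, -0.6]
opening: 0.0702
finger_force: 0.0
```

Emit:
send_rows:
  deltas:
    - {"fingers": -0.65,"linear": [0,0,0],"spin": 7}
    - {"fingers": -0.65,"linear": [0,0,0],"spin": 7}
    - {"fingers": -0.65,"linear": [0,0,0],"spin": 7}
    - {"fingers": -0.65,"linear": [0,0,0],"spin": 7}
    - {"fingers": -0.65,"linear": [0,0,0],"spin": 7}

```text
time: 11.7
eef_pos: [0.5888, 0.0088, 0.1584]
ee_rot: [3.138, 0.002, -1.704]
force: [-0.3, -1.2, -0.7]
opening: 0.0704
finger_force: 0.0
```

Emit:
send_rows:
  deltas:
    - {"fingers": -0.65,"linear": [0,0,0],"spin": 7}
    - {"fingers": -0.65,"linear": [0,0,0],"spin": 7}
    - {"fingers": -0.65,"linear": [0,0,0],"spin": 7}
    - {"fingers": -0.65,"linear": [0,0,0],"spin": 7}
    - {"fingers": -0.65,"linear": [0,0,0],"spin": 7}

```text
time: 12.12
eef_pos: [0.5888, 0.0088, 0.1584]
ee_rot: [3.137, -0.001, -2.315]
force: [0.5, -0.9, -0.0]
opening: 0.0705
finger_force: 0.0
```

```bash
python3 - <<'E'
from h import *
s=st(); print(s['joint_pos'].round(3), R.from_euler('xyz',s['ee_rot']).as_matrix()[:,2].round(4))
f=grab('side')
for b in sblocks(f): print(b)
f=grab('top')
for b in blocks(f): print(b)
plan([(.581,.098,.1,188,6),(.581,.098,.026,188,4)])
E
```

```text
t 12.1 pos [0.5888 0.0088 0.1584] rot [ 3.137e+00 -1.000e-03 -2.315e+00] open 0.0705 ff 0.0 F [ 0.5 -0.9 -0. ] g [-0.055  -0.2144]
[ 0.014  0.396 -0.039  1.139  0.003 -0.813] [-0.0037  0.0025 -1.    ]
(468, -257, 172, 87, -4.7, array([271., 298.]))
(460, -123, 75, 66, -11.7, array([267., 254.]))
(394, 84, 66, 82, 17.4, array([246., 199.]))
(581, 99, 66, 79, 9.3, array([316., 195.]))
(604, 289, 154, 303, 5.9, array([322., 155.]))
(483, 403, 39, 66, 2.2, array([283., 136.]))
(526, -152, 404, 143, 11.2, array([369., 238.]))
(532, 45, 236, 370, -5.4, array([312., 245.]))
[-1.01, 1.1, 0.97] 6.6
[-0.88, 1.21, 0.97] 6.6
[-0.73, 1.3, 0.98] 6.6
[-0.58, 1.37, 0.97] 6.6
[-0.42, 1.43, 0.98] 6.6
[-0.25, 1.47, 0.97] 6.6
-- [0.581 0.098 0.1  ] -172.0
[0.0, 0.0, 1.85] 0.0
[0.0, 0.0, 1.85] 0.0
[0.0, 0.0, 1.85] 0.0
[0.0, 0.0, 1.85] 0.0
-- [0.581 0.098 0.026] -172.0
```

Emit:
send_rows:
  deltas:
    - {"fingers": -0.65,"linear": [-1.05,1.2,0.97],"spin": 6.6}
    - {"fingers": -0.65,"linear": [-0.92,1.32,0.97],"spin": 6.6}
    - {"fingers": -0.65,"linear": [-0.77,1.42,0.97],"spin": 6.6}
    - {"fingers": -0.65,"linear": [-0.6,1.49,0.97],"spin": 6.6}
    - {"fingers": -0.65,"linear": [-0.43,1.55,0.97],"spin": 6.6}

```text
time: 12.63
eef_pos: [0.5799, 0.0896, 0.1098]
ee_rot: [3.138, -0.003, -2.885]
force: [-0.2, -0.1, 0.1]
opening: 0.0703
finger_force: 0.0
```

Emit:
send_rows:
  deltas:
    - {"fingers": -0.65,"linear": [-0.25,1.59,0.97],"spin": 6}
    - {"fingers": -0.65,"linear": [0,0,1.85],"spin": 0}
    - {"fingers": -0.65,"linear": [0,0,1.85],"spin": 0}
    - {"fingers": -0.65,"linear": [0,0,1.85],"spin": 0}
    - {"fingers": -0.65,"linear": [0,0,1.85],"spin": 0}

```text
time: 13.05
eef_pos: [0.5781, 0.1054, 0.0258]
ee_rot: [3.138, -0.003, -2.984]
force: [0.2, -0.3, -0.6]
opening: 0.0706
finger_force: 0.0
```

Emit:
send_rows:
  deltas:
    - {"fingers": -0.3,"linear": [0,0,0],"spin": 0}
    - {"fingers": 0.0,"linear": [0,0,0],"spin": 0}
    - {"fingers": 0.0,"linear": [0,0,0],"spin": 0}
    - {"fingers": 0.0,"linear": [0,0,0],"spin": 0}
    - {"fingers": 0.0,"linear": [0,0,0],"spin": 0}

```text
time: 13.47
eef_pos: [0.5788, 0.1053, 0.0277]
ee_rot: [3.138, -0.001, -2.988]
force: [0.5, -0.2, -1.8]
opening: 0.0592
finger_force: 25.4
```

```bash
python3 - <<'E'
from h import *
s=st()
plan([(*g2w(-.045,-.052),s['eef_pos'][2],182.2,6),(*g2w(-.0295,-.052),s['eef_pos'][2],182.2,4)])
E
```

```text
t 13.5 pos [0.5788 0.1053 0.0277] rot [ 3.138e+00 -1.000e-03 -2.988e+00] open 0.0592 ff 25.4 F [ 0.5 -0.2 -1.8] g [-0.0614 -0.1175]
[-0.4, 1.05, -0.0] 1.1
[-0.38, 1.06, -0.0] 1.1
[-0.35, 1.07, -0.0] 1.1
[-0.33, 1.08, -0.0] 1.1
[-0.32, 1.08, -0.0] 1.1
[-0.29, 1.08, -0.0] 1.1
-- [0.5926 0.1714 0.0277] -177.8
[-0.39, 0.0, -0.0] -0.0
[-0.39, 0.0, -0.0] -0.0
[-0.39, 0.0, -0.0] -0.0
[-0.38, 0.0, -0.0] -0.0
-- [0.6081 0.172  0.0277] -177.8
```

Emit:
send_rows:
  deltas:
    - {"fingers": 0,"linear": [-0.4,1.05,0],"spin": 1.1}
    - {"fingers": 0,"linear": [-0.38,1.06,0],"spin": 1.1}
    - {"fingers": 0,"linear": [-0.35,1.07,0],"spin": 1.1}
    - {"fingers": 0,"linear": [-0.33,1.08,0],"spin": 1.1}
    - {"fingers": 0,"linear": [-0.32,1.08,0],"spin": 1.1}

```text
time: 13.88
eef_pos: [0.5902, 0.1609, 0.0275]
ee_rot: [3.138, -0.002, -3.086]
force: [0.5, -0.4, -0.1]
opening: 0.0589
finger_force: 25.4
```

Emit:
send_rows:
  deltas:
    - {"fingers": 0,"linear": [-0.29,1.08,0],"spin": 1.1}
    - {"fingers": 0,"linear": [-0.39,0,0],"spin": 0}
    - {"fingers": 0,"linear": [-0.39,0,0],"spin": 0}
    - {"fingers": 0,"linear": [-0.39,0,0],"spin": 0}
    - {"fingers": 0,"linear": [-0.38,0,0],"spin": 0}

```text
time: 14.3
eef_pos: [0.602, 0.1715, 0.0259]
ee_rot: [3.138, -0.014, -3.102]
force: [-26.2, 5.5, 10.4]
opening: 0.0589
finger_force: 26.9
```

```bash
python3 - <<'E'
from h import *
s=st()
E
```

```text
t 14.3 pos [0.602  0.1715 0.0259] rot [ 3.138 -0.014 -3.102] open 0.0589 ff 26.9 F [-26.2   5.5  10.4] g [-0.0356 -0.0523]
```

Emit:
send_rows:
  deltas:
    - {"fingers": -0.55,"linear": [0.4,0,0],"spin": 0}
    - {"fingers": -0.55,"linear": [0,0,0],"spin": 0}
    - {"fingers": -0.55,"linear": [0,0,-1.5],"spin": 0}
    - {"fingers": -0.55,"linear": [0,0,-2],"spin": 0}
    - {"fingers": -0.55,"linear": [0,0,-3],"spin": 0}

```text
time: 14.72
eef_pos: [0.6029, 0.1705, 0.0906]
ee_rot: [3.14, -0.006, -3.104]
force: [-0.0, 0.1, 0.5]
opening: 0.0659
finger_force: 0.0
```

```bash
python3 - <<'E'
from h import *
s=st()
f=grab('side')
for b in sblocks(f)[:3]: print(b)
plan([(.452,-.1145,.09,169,11),(.452,-.1145,.026,169,4)])
E
```

```text
t 14.7 pos [0.6029 0.1705 0.0906] rot [ 3.14  -0.006 -3.104] open 0.0659 ff 0.0 F [-0.   0.1  0.5] g [-0.0347 -0.0533]
(468, -257, 173, 88, -4.8, array([269., 297.]))
(460, -124, 76, 67, -11.4, array([267., 254.]))
(394, 84, 66, 84, 17.4, array([247., 199.]))
[1.5, -2.55, 0.07] 1.2
[1.44, -2.58, 0.07] 1.2
[1.39, -2.6, 0.07] 1.2
[1.33, -2.63, 0.07] 1.2
[1.28, -2.66, 0.07] 1.2
[1.22, -2.69, 0.08] 1.2
[1.17, -2.71, 0.07] 1.2
[1.11, -2.74, 0.08] 1.2
[1.05, -2.76, 0.07] 1.2
[0.99, -2.78, 0.08] 1.2
[0.94, -2.8, 0.07] 1.2
-- [ 0.452  -0.1145  0.09  ] -191.1
[0.0, -0.0, 1.6] -0.0
[0.0, -0.0, 1.6] -0.0
[0.0, -0.0, 1.6] -0.0
[0.0, -0.0, 1.6] -0.0
-- [ 0.452  -0.1145  0.026 ] -191.1
```

Emit:
send_rows:
  deltas:
    - {"fingers": -0.55,"linear": [1.5,-2.55,0],"spin": 1.2}
    - {"fingers": -0.55,"linear": [1.44,-2.58,0],"spin": 1.2}
    - {"fingers": -0.55,"linear": [1.39,-2.6,0],"spin": 1.2}
    - {"fingers": -0.55,"linear": [1.33,-2.63,0],"spin": 1.2}
    - {"fingers": -0.55,"linear": [1.28,-2.66,0],"spin": 1.2}

```text
time: 15.18
eef_pos: [0.5336, 0.04, 0.092]
ee_rot: [3.139, -0.002, 3.073]
force: [-0.5, -0.5, 0.7]
opening: 0.0664
finger_force: 0.0
```

Emit:
send_rows:
  deltas:
    - {"fingers": -0.55,"linear": [1.22,-2.69,0],"spin": 1.2}
    - {"fingers": -0.55,"linear": [1.17,-2.71,0],"spin": 1.2}
    - {"fingers": -0.55,"linear": [1.11,-2.74,0],"spin": 1.2}
    - {"fingers": -0.55,"linear": [1.05,-2.76,0],"spin": 1.2}
    - {"fingers": -0.55,"linear": [0.99,-2.78,0],"spin": 1.2}

```text
time: 15.6
eef_pos: [0.4634, -0.0902, 0.0919]
ee_rot: [3.14, -0.002, 2.968]
force: [0.5, -1.0, -1.8]
opening: 0.0667
finger_force: 0.0
```

```bash
python3 - <<'E'
from h import *
s=st()
plan([(.452,-.1145,.07,169,2),(.452,-.1145,.026,169,3)])
E
```

```text
t 15.6 pos [ 0.4634 -0.0902  0.0919] rot [ 3.140e+00 -2.000e-03  2.968e+00] open 0.0667 ff 0.0 F [ 0.5 -1.  -1.8] g [-0.1841 -0.3085]
[0.35, -1.29, 1.1] 0.5
[0.34, -1.3, 1.09] 0.5
-- [ 0.452  -0.1145  0.07  ] 169.1
[0.0, -0.0, 1.47] 0.0
[0.0, -0.0, 1.47] 0.0
[0.0, -0.0, 1.46] 0.0
-- [ 0.452  -0.1145  0.026 ] 169.1
```

Emit:
send_rows:
  deltas:
    - {"fingers": -0.55,"linear": [0.35,-1.29,1.1],"spin": 0.5}
    - {"fingers": -0.55,"linear": [0.34,-1.3,1.1],"spin": 0.5}
    - {"fingers": -0.55,"linear": [0,0,0],"spin": 0}
    - {"fingers": -0.55,"linear": [0,0,0],"spin": 0}
    - {"fingers": -0.55,"linear": [0,0,0],"spin": 0}

```text
time: 16.02
eef_pos: [0.453, -0.1128, 0.07]
ee_rot: [3.14, -0.003, 2.952]
force: [0.3, 0.2, -0.1]
opening: 0.0665
finger_force: 0.0
```

```bash
python3 - <<'E'
from h import *
s=st()
f=grab('side')
for b in sblocks(f)[:3]: print(b)
plan([(.452,-.1145,.026,169,4)])
E
```

```text
t 16.0 pos [ 0.453  -0.1128  0.07  ] rot [ 3.140e+00 -3.000e-03  2.952e+00] open 0.0665 ff 0.0 F [ 0.3  0.2 -0.1] g [-0.1954 -0.3307]
(468, -257, 172, 86, -4.6, array([271., 298.]))
(605, 172, 62, 94, 2.2, array([324., 179.]))
(412, 137, 191, 605, 1.2, array([259., 193.]))
[0.02, -0.05, 1.1] 0.0
[0.02, -0.06, 1.1] 0.0
[0.02, -0.05, 1.1] 0.0
[0.01, -0.06, 1.1] 0.0
-- [ 0.452  -0.1145  0.026 ] 169.2
```

Emit:
send_rows:
  deltas:
    - {"fingers": -0.55,"linear": [0.02,-0.05,1.1],"spin": 0}
    - {"fingers": -0.55,"linear": [0.02,-0.05,1.1],"spin": 0}
    - {"fingers": -0.55,"linear": [0.02,-0.05,1.1],"spin": 0}
    - {"fingers": -0.55,"linear": [0,-0.05,1.1],"spin": 0}
    - {"fingers": -0.4,"linear": [0,0,0],"spin": 0}

```text
time: 16.48
eef_pos: [0.4509, -0.1136, 0.0244]
ee_rot: [3.14, -0.006, 2.954]
force: [-1.6, 0.8, -0.8]
opening: 0.06
finger_force: 7.5
```

Emit:
send_rows:
  deltas:
    - {"fingers": -0.2,"linear": [0,0,0],"spin": 0}
    - {"fingers": 0.0,"linear": [0,0,0],"spin": 0}
    - {"fingers": 0.0,"linear": [0,0,0],"spin": 0}
    - {"fingers": 0.0,"linear": [0,0,0],"spin": 0}
    - {"fingers": 0.0,"linear": [0,0,0],"spin": 0}

```text
time: 16.9
eef_pos: [0.4514, -0.1143, 0.0259]
ee_rot: [3.14, -0.003, 2.952]
force: [-0.4, 0.9, 0.1]
opening: 0.0596
finger_force: 23.3
```

```bash
python3 - <<'E'
from h import *
s=st()
plan([(*g2w(-.055,-.155),s['eef_pos'][2],182.2,15),(*g2w(-.037,-.155),s['eef_pos'][2],182.2,5)])
E
```

```text
t 16.9 pos [ 0.4514 -0.1143  0.0259] rot [ 3.140e+00 -3.000e-03  2.952e+00] open 0.0596 ff 23.3 F [-0.4  0.9  0.1] g [-0.197  -0.3322]
[-0.66, 1.36, -0.0] -0.9
[-0.68, 1.35, -0.0] -0.9
[-0.7, 1.34, -0.0] -0.9
[-0.72, 1.33, -0.0] -0.9
[-0.74, 1.32, -0.0] -0.9
[-0.76, 1.31, -0.0] -0.9
[-0.78, 1.3, -0.0] -0.9
[-0.8, 1.28, -0.0] -0.9
[-0.82, 1.27, -0.0] -0.9
[-0.84, 1.26, -0.0] -0.9
[-0.86, 1.25, -0.0] -0.9
[-0.88, 1.23, -0.0] -0.9
[-0.9, 1.22, -0.0] -0.9
[-0.92, 1.2, -0.0] -0.9
[-0.94, 1.19, -0.0] -0.9
-- [0.5866 0.0681 0.0259] 182.7
[-0.36, -0.0, -0.0] 0.1
[-0.36, -0.0, -0.0] 0.1
[-0.36, -0.0, -0.0] 0.1
[-0.36, -0.0, -0.0] 0.1
[-0.36, -0.01, -0.0] 0.1
-- [0.6045 0.0688 0.0259] 182.2
```

Emit:
send_rows:
  deltas:
    - {"fingers": 0,"linear": [-0.66,1.36,0],"spin": -0.9}
    - {"fingers": 0,"linear": [-0.68,1.35,0],"spin": -0.9}
    - {"fingers": 0,"linear": [-0.7,1.34,0],"spin": -0.9}
    - {"fingers": 0,"linear": [-0.72,1.33,0],"spin": -0.9}
    - {"fingers": 0,"linear": [-0.74,1.32,0],"spin": -0.9}

```text
time: 17.32
eef_pos: [0.4967, -0.0531, 0.0257]
ee_rot: [3.139, -0.004, 3.031]
force: [1.0, -0.2, -0.2]
opening: 0.0597
finger_force: 23.3
```

Emit:
send_rows:
  deltas:
    - {"fingers": 0,"linear": [-0.76,1.31,0],"spin": -0.9}
    - {"fingers": 0,"linear": [-0.78,1.3,0],"spin": -0.9}
    - {"fingers": 0,"linear": [-0.8,1.28,0],"spin": -0.9}
    - {"fingers": 0,"linear": [-0.82,1.27,0],"spin": -0.9}
    - {"fingers": 0,"linear": [-0.84,1.26,0],"spin": -0.9}

```text
time: 17.73
eef_pos: [0.5419, 0.0081, 0.0255]
ee_rot: [3.139, -0.004, 3.11]
force: [0.8, -0.4, -0.5]
opening: 0.0591
finger_force: 23.3
```

Emit:
send_rows:
  deltas:
    - {"fingers": 0,"linear": [-0.86,1.25,0],"spin": -0.9}
    - {"fingers": 0,"linear": [-0.88,1.23,0],"spin": -0.9}
    - {"fingers": 0,"linear": [-0.9,1.22,0],"spin": -0.9}
    - {"fingers": 0,"linear": [-0.92,1.2,0],"spin": -0.7}
    - {"fingers": 0,"linear": [-0.94,1.19,0],"spin": -0.5}

```text
time: 18.15
eef_pos: [0.5871, 0.0693, 0.0253]
ee_rot: [3.139, -0.004, -3.104]
force: [-0.3, -0.5, -0.9]
opening: 0.0595
finger_force: 23.3
```

Emit:
send_rows:
  deltas:
    - {"fingers": 0,"linear": [-0.36,0,0],"spin": 0}
    - {"fingers": 0,"linear": [-0.36,0,0],"spin": 0}
    - {"fingers": 0,"linear": [-0.36,0,0],"spin": 0}
    - {"fingers": 0,"linear": [-0.3,0,0],"spin": 0}
    - {"fingers": 0,"linear": [-0.2,0,0],"spin": 0}

```text
time: 18.57
eef_pos: [0.6006, 0.068, 0.0249]
ee_rot: [3.139, -0.007, -3.106]
force: [-10.2, -0.3, 1.6]
opening: 0.0596
finger_force: 23.2
```

```bash
python3 - <<'E'
from h import *
s=st()
E
```

```text
t 18.6 pos [0.6006 0.068  0.0249] rot [ 3.139 -0.007 -3.106] open 0.0596 ff 23.2 F [-10.2  -0.3   1.6] g [-0.0409 -0.1556]
```

Emit:
send_rows:
  deltas:
    - {"fingers": -0.6,"linear": [0.2,0,0],"spin": 0}
    - {"fingers": -0.6,"linear": [0,0,0],"spin": 0}
    - {"fingers": -0.6,"linear": [0,0,-1.5],"spin": 0}
    - {"fingers": -0.6,"linear": [0,0,-2.5],"spin": 0}
    - {"fingers": -0.6,"linear": [0,0,-2.5],"spin": 0}

```text
time: 18.98
eef_pos: [0.5998, 0.0679, 0.0906]
ee_rot: [3.139, -0.005, -3.106]
force: [0.9, 0.2, 0.8]
opening: 0.0684
finger_force: 0.0
```

```bash
python3 - <<'E'
from h import *
s=st()
f=grab('side')
for b in sblocks(f)[:4]: print(b)
f=grab('top')
for b in blocks(f): print(b)
plan([(.481,-.203,.08,169,14)])
E
```

```text
t 19.0 pos [0.5998 0.0679 0.0906] rot [ 3.139 -0.005 -3.106] open 0.0684 ff 0.0 F [0.9 0.2 0.8] g [-0.0418 -0.1557]
(468, -257, 172, 87, -4.8, array([271., 298.]))
(394, 84, 66, 83, 17.4, array([247., 199.]))
(604, 228, 420, 101, -3.5, array([325., 172.]))
(483, 403, 39, 66, 2.2, array([283., 136.]))
(481, -200, 52, 56, -10.3, array([396., 247.]))
(536, 82, 344, 371, -5.4, array([281., 245.]))
[0.94, -1.91, 0.1] 0.9
[0.91, -1.92, 0.1] 0.9
[0.88, -1.93, 0.1] 0.9
[0.85, -1.95, 0.11] 0.9
[0.82, -1.96, 0.1] 0.9
[0.78, -1.97, 0.11] 0.9
[0.75, -1.99, 0.1] 0.9
[0.72, -2.0, 0.11] 0.9
[0.69, -2.01, 0.1] 0.9
[0.66, -2.02, 0.11] 0.9
[0.63, -2.03, 0.1] 0.9
[0.6, -2.04, 0.11] 0.9
[0.56, -2.04, 0.1] 0.9
[0.53, -2.06, 0.11] 0.9
-- [ 0.481 -0.203  0.08 ] -190.6
```

Emit:
send_rows:
  deltas:
    - {"fingers": -0.7,"linear": [0.94,-1.91,0.1],"spin": 0.9}
    - {"fingers": -0.7,"linear": [0.91,-1.92,0.1],"spin": 0.9}
    - {"fingers": -0.7,"linear": [0.88,-1.93,0.1],"spin": 0.9}
    - {"fingers": -0.7,"linear": [0.85,-1.95,0.1],"spin": 0.9}
    - {"fingers": -0.7,"linear": [0.82,-1.96,0.1],"spin": 0.9}

```text
time: 19.5
eef_pos: [0.5561, -0.0296, 0.085]
ee_rot: [3.139, -0.003, 3.098]
force: [0.7, -0.4, 0.9]
opening: 0.0724
finger_force: 0.0
```

Emit:
send_rows:
  deltas:
    - {"fingers": -0.7,"linear": [0.78,-1.97,0.1],"spin": 0.9}
    - {"fingers": -0.7,"linear": [0.75,-1.99,0.1],"spin": 0.9}
    - {"fingers": -0.7,"linear": [0.72,-2.0,0.1],"spin": 0.9}
    - {"fingers": -0.7,"linear": [0.69,-2.01,0.1],"spin": 0.9}
    - {"fingers": -0.7,"linear": [0.66,-2.02,0.1],"spin": 0.9}

```text
time: 19.92
eef_pos: [0.5127, -0.1266, 0.0799]
ee_rot: [3.139, -0.004, 3.019]
force: [-0.0, 0.3, -0.3]
opening: 0.0725
finger_force: 0.0
```

Emit:
send_rows:
  deltas:
    - {"fingers": -0.7,"linear": [0.63,-2.03,0.1],"spin": 0.9}
    - {"fingers": -0.7,"linear": [0.6,-2.04,0.1],"spin": 0.9}
    - {"fingers": -0.7,"linear": [0.56,-2.04,0.1],"spin": 0.9}
    - {"fingers": -0.7,"linear": [0.53,-2.06,0.1],"spin": 0.9}
    - {"fingers": -0.7,"linear": [0,0,0],"spin": 0}

```text
time: 20.33
eef_pos: [0.4771, -0.2057, 0.0757]
ee_rot: [3.141, -0.004, 2.954]
force: [0.4, 0.0, -0.6]
opening: 0.0725
finger_force: 0.0
```

```bash
python3 - <<'E'
from h import *
s=st()
plan([(.481,-.203,.026,169,4)])
E
```

```text
t 20.3 pos [ 0.4771 -0.2057  0.0757] rot [ 3.141 -0.004  2.954] open 0.0725 ff 0.0 F [ 0.4  0.  -0.6] g [-0.1748 -0.4244]
[-0.08, 0.08, 1.24] 0.1
[-0.09, 0.09, 1.24] 0.1
[-0.08, 0.08, 1.25] 0.1
[-0.09, 0.09, 1.24] 0.1
-- [ 0.481 -0.203  0.026] 168.8
```

Emit:
send_rows:
  deltas:
    - {"fingers": -0.7,"linear": [-0.08,0.08,1.24],"spin": 0}
    - {"fingers": -0.7,"linear": [-0.09,0.09,1.24],"spin": 0}
    - {"fingers": -0.7,"linear": [-0.08,0.08,1.24],"spin": 0}
    - {"fingers": -0.7,"linear": [-0.09,0.09,1.24],"spin": 0}
    - {"fingers": -0.4,"linear": [0,0,0],"spin": 0}

```text
time: 20.75
eef_pos: [0.4814, -0.1996, 0.0245]
ee_rot: [3.139, -0.007, 2.957]
force: [-1.1, -1.2, 0.6]
opening: 0.0618
finger_force: 0.4
```

Emit:
send_rows:
  deltas:
    - {"fingers": -0.2,"linear": [0,0,0],"spin": 0}
    - {"fingers": 0.0,"linear": [0,0,0],"spin": 0}
    - {"fingers": 0.0,"linear": [0,0,0],"spin": 0}
    - {"fingers": 0.0,"linear": [0,0,0],"spin": 0}
    - {"fingers": 0.0,"linear": [0,0,0],"spin": 0}

```text
time: 21.17
eef_pos: [0.4827, -0.2003, 0.027]
ee_rot: [3.14, -0.003, 2.957]
force: [-0.2, 0.2, -1.3]
opening: 0.0594
finger_force: 22.5
```

```bash
python3 - <<'E'
from h import *
s=st()
plan([(*g2w(-.05,-.255),s['eef_pos'][2],182.2,15),(*g2w(-.031,-.255),s['eef_pos'][2],182.2,5)])
E
```

```text
t 21.2 pos [ 0.4827 -0.2003  0.027 ] rot [ 3.140e+00 -3.000e-03  2.957e+00] open 0.0594 ff 22.5 F [-0.2  0.2 -1.3] g [-0.169  -0.4192]
[-0.53, 1.24, -0.0] -0.9
[-0.55, 1.23, -0.0] -0.9
[-0.57, 1.23, -0.0] -0.9
[-0.59, 1.22, -0.0] -0.9
[-0.61, 1.21, -0.0] -0.9
[-0.63, 1.2, -0.0] -0.9
[-0.65, 1.19, -0.0] -0.9
[-0.67, 1.18, -0.0] -0.9
[-0.68, 1.16, -0.0] -0.9
[-0.7, 1.15, -0.0] -0.9
[-0.72, 1.14, -0.0] -0.9
[-0.74, 1.13, -0.0] -0.9
[-0.76, 1.12, -0.0] -0.9
[-0.77, 1.11, -0.0] -0.9
[-0.8, 1.1, -0.0] -0.9
-- [ 0.5954 -0.0317  0.027 ] 182.9
[-0.38, -0.0, -0.0] 0.1
[-0.38, -0.0, -0.0] 0.1
[-0.38, -0.01, -0.0] 0.1
[-0.38, -0.0, -0.0] 0.1
[-0.37, -0.01, -0.0] 0.1
-- [ 0.6143 -0.0309  0.027 ] 182.4
```

Emit:
send_rows:
  deltas:
    - {"fingers": 0,"linear": [-0.53,1.24,0],"spin": -0.9}
    - {"fingers": 0,"linear": [-0.55,1.23,0],"spin": -0.9}
    - {"fingers": 0,"linear": [-0.57,1.23,0],"spin": -0.9}
    - {"fingers": 0,"linear": [-0.59,1.22,0],"spin": -0.9}
    - {"fingers": 0,"linear": [-0.61,1.21,0],"spin": -0.9}

```text
time: 21.58
eef_pos: [0.5207, -0.1426, 0.0265]
ee_rot: [3.139, -0.004, 3.038]
force: [-0.6, -1.0, -0.7]
opening: 0.0594
finger_force: 22.5
```

Emit:
send_rows:
  deltas:
    - {"fingers": 0,"linear": [-0.63,1.2,0],"spin": -0.9}
    - {"fingers": 0,"linear": [-0.65,1.19,0],"spin": -0.9}
    - {"fingers": 0,"linear": [-0.67,1.18,0],"spin": -0.9}
    - {"fingers": 0,"linear": [-0.68,1.16,0],"spin": -0.9}
    - {"fingers": 0,"linear": [-0.7,1.15,0],"spin": -0.9}

```text
time: 22.0
eef_pos: [0.5582, -0.0865, 0.0264]
ee_rot: [3.139, -0.004, 3.116]
force: [0.0, 0.6, -1.3]
opening: 0.0595
finger_force: 22.5
```

Emit:
send_rows:
  deltas:
    - {"fingers": 0,"linear": [-0.72,1.14,0],"spin": -0.9}
    - {"fingers": 0,"linear": [-0.74,1.13,0],"spin": -0.9}
    - {"fingers": 0,"linear": [-0.76,1.12,0],"spin": -0.9}
    - {"fingers": 0,"linear": [-0.77,1.11,0],"spin": -0.6}
    - {"fingers": 0,"linear": [-0.8,1.1,0],"spin": -0.4}

```text
time: 22.42
eef_pos: [0.5959, -0.0305, 0.0265]
ee_rot: [3.139, -0.004, -3.103]
force: [0.1, 0.3, -0.6]
opening: 0.0599
finger_force: 22.5
```

Emit:
send_rows:
  deltas:
    - {"fingers": 0,"linear": [-0.38,0,0],"spin": 0}
    - {"fingers": 0,"linear": [-0.38,0,0],"spin": 0}
    - {"fingers": 0,"linear": [-0.38,0,0],"spin": 0}
    - {"fingers": 0,"linear": [-0.38,0,0],"spin": 0}
    - {"fingers": 0,"linear": [-0.3,0,0],"spin": 0}

```text
time: 22.83
eef_pos: [0.6135, -0.0315, 0.0264]
ee_rot: [3.139, -0.004, -3.105]
force: [-15.2, -1.8, 6.3]
opening: 0.0595
finger_force: 22.9
```

```bash
python3 - <<'E'
from h import *
s=st()
E
```

```text
t 22.8 pos [ 0.6135 -0.0315  0.0264] rot [ 3.139 -0.004 -3.105] open 0.0595 ff 22.9 F [-15.2  -1.8   6.3] g [-0.0318 -0.2556]
```

Emit:
send_rows:
  deltas:
    - {"fingers": -0.6,"linear": [0.3,0,0],"spin": 0}
    - {"fingers": -0.6,"linear": [0,0,0],"spin": 0}
    - {"fingers": -0.6,"linear": [0,0,-1.5],"spin": 0}
    - {"fingers": -0.6,"linear": [0,0,-2.5],"spin": 0}
    - {"fingers": 0.4,"linear": [0,0,-2.5],"spin": 0}

```text
time: 23.25
eef_pos: [0.6097, -0.0314, 0.0916]
ee_rot: [3.139, -0.006, -3.105]
force: [1.0, 0.3, 0.6]
opening: 0.0578
finger_force: 0.0
```

```bash
python3 - <<'E'
from h import *
s=st()
plan([(*g2w(-.036,-.315),.09,92.2,14)])
E
```

```text
t 23.2 pos [ 0.6097 -0.0314  0.0916] rot [ 3.139 -0.006 -3.105] open 0.0578 ff 0.0 F [1.  0.3 0.6] g [-0.0357 -0.2553]
[0.0, -0.43, 0.01] 6.4
[-0.05, -0.42, 0.01] 6.4
[-0.09, -0.42, 0.01] 6.4
[-0.14, -0.4, 0.01] 6.4
[-0.18, -0.39, 0.01] 6.4
[-0.22, -0.36, 0.01] 6.4
[-0.26, -0.33, 0.01] 6.4
[-0.3, -0.3, 0.01] 6.4
[-0.33, -0.27, 0.01] 6.4
[-0.36, -0.23, 0.01] 6.4
[-0.38, -0.19, 0.01] 6.4
[-0.4, -0.15, 0.02] 6.4
[-0.42, -0.1, 0.01] 6.4
[-0.42, -0.05, 0.02] 6.4
-- [ 0.6116 -0.091   0.09  ] -267.5
```

Emit:
send_rows:
  deltas:
    - {"fingers": 0.4,"linear": [0,-0.43,0],"spin": 6.4}
    - {"fingers": 0.4,"linear": [-0.05,-0.42,0],"spin": 6.4}
    - {"fingers": 0.4,"linear": [-0.09,-0.42,0],"spin": 6.4}
    - {"fingers": 0.4,"linear": [-0.14,-0.4,0],"spin": 6.4}
    - {"fingers": 0.4,"linear": [-0.18,-0.39,0],"spin": 6.4}

```text
time: 23.67
eef_pos: [0.6111, -0.0529, 0.0916]
ee_rot: [3.141, -0.004, 2.615]
force: [-0.6, -0.4, 0.3]
opening: 0.0256
finger_force: 0.0
```

Emit:
send_rows:
  deltas:
    - {"fingers": 0.4,"linear": [-0.22,-0.36,0],"spin": 6.4}
    - {"fingers": 0.4,"linear": [-0.26,-0.33,0],"spin": 6.4}
    - {"fingers": 0.4,"linear": [-0.3,-0.3,0],"spin": 6.4}
    - {"fingers": 0.4,"linear": [-0.33,-0.27,0],"spin": 6.4}
    - {"fingers": 0.4,"linear": [-0.36,-0.23,0],"spin": 6.4}

```text
time: 24.08
eef_pos: [0.6119, -0.0742, 0.0915]
ee_rot: [-3.14, -0.004, 2.056]
force: [-1.0, -0.9, 0.1]
opening: 0.0256
finger_force: 0.0
```

Emit:
send_rows:
  deltas:
    - {"fingers": 0.4,"linear": [-0.38,-0.19,0],"spin": 6.4}
    - {"fingers": 0.4,"linear": [-0.4,-0.15,0],"spin": 6.4}
    - {"fingers": 0.4,"linear": [-0.42,-0.1,0],"spin": 6.4}
    - {"fingers": 0.4,"linear": [-0.42,-0.05,0],"spin": 6.4}
    - {"fingers": 0.4,"linear": [0,0,0],"spin": 0}

```text
time: 24.5
eef_pos: [0.6124, -0.0916, 0.0914]
ee_rot: [-3.138, -0.003, 1.609]
force: [0.1, 0.3, 0.9]
opening: 0.0258
finger_force: 0.0
```

```bash
python3 - <<'E'
from h import *
s=st(); print(s['joint_pos'].round(2))
f=grab('top')
im=f['frame'];cv2.imwrite('pics/crop3.png',cv2.resize(im[165:295,215:445][:,:,::-1],None,fx=3,fy=3,interpolation=cv2.INTER_CUBIC))
plan([(*g2w(-.036,-.315),.029,92.2,4)])
E
```

```text
t 24.5 pos [ 0.6124 -0.0916  0.0914] rot [-3.138e+00 -3.000e-03  1.609e+00] open 0.0258 ff 0.0 F [0.1 0.3 0.9] g [-0.0352 -0.3156]
[-0.15  0.49 -0.06  1.02  0.    1.38]
[0.01, -0.02, 1.56] 0.1
[0.0, -0.02, 1.56] 0.1
[0.01, -0.02, 1.56] 0.1
[0.0, -0.01, 1.56] 0.1
-- [ 0.6117 -0.0911  0.029 ] 92.2
```

View pics/crop3.png

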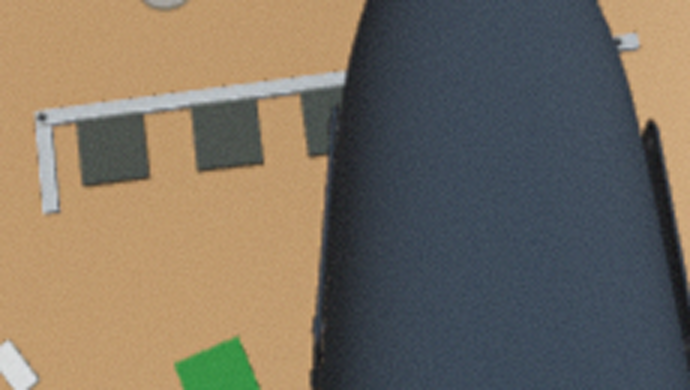

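The crop shows all three blocks against the strip at (113,150), (228,135) and (320,120), with gaps between them. I'll descend behind the last one and push toward the corner.

Emit:
send_rows:
  deltas:
    - {"fingers": 0.4,"linear": [0,0,1.56],"spin": 0}
    - {"fingers": 0.4,"linear": [0,0,1.56],"spin": 0}
    - {"fingers": 0.4,"linear": [0,0,1.56],"spin": 0}
    - {"fingers": 0.4,"linear": [0,0,1.5],"spin": 0}
    - {"fingers": 0.4,"linear": [0.5,0,0],"spin": 0}

```text
time: 24.97
eef_pos: [0.6103, -0.0857, 0.0268]
ee_rot: [-3.134, -0.004, 1.618]
force: [-0.4, 0.6, -0.2]
opening: 0.0256
finger_force: 0.0
```

Emit:
send_rows:
  deltas:
    - {"fingers": 0.4,"linear": [0.8,0,0],"spin": 0}
    - {"fingers": 0.4,"linear": [0.8,0,0],"spin": 0}
    - {"fingers": 0.4,"linear": [0.8,0,0],"spin": 0}
    - {"fingers": 0.4,"linear": [0.8,0,0],"spin": 0}
    - {"fingers": 0.4,"linear": [0.8,0,0],"spin": 0}

```text
time: 25.38
eef_pos: [0.6108, -0.0446, 0.0305]
ee_rot: [-3.139, -0.003, 1.616]
force: [0.5, -1.5, -0.4]
opening: 0.0256
finger_force: 0.4
```

Emit:
send_rows:
  deltas:
    - {"fingers": 0.4,"linear": [0.8,0,0],"spin": 0}
    - {"fingers": 0.4,"linear": [0.8,0,0],"spin": 0}
    - {"fingers": 0.4,"linear": [0.8,0,0],"spin": 0}
    - {"fingers": 0.4,"linear": [0.8,0,0],"spin": 0}
    - {"fingers": 0.4,"linear": [0.8,0,0],"spin": 0}

```text
time: 25.8
eef_pos: [0.6086, -0.005, 0.0298]
ee_rot: [-3.138, -0.003, 1.615]
force: [-0.2, -1.0, 1.8]
opening: 0.0257
finger_force: 0.9
```

Emit:
send_rows:
  deltas:
    - {"fingers": 0.4,"linear": [0.7,0,0],"spin": 0}
    - {"fingers": 0.4,"linear": [0.7,0,0],"spin": 0}
    - {"fingers": 0.4,"linear": [0.7,0,0],"spin": 0}
    - {"fingers": 0.4,"linear": [0.5,0,0],"spin": 0}
    - {"fingers": 0.4,"linear": [0.4,0,0],"spin": 0}

```text
time: 26.22
eef_pos: [0.6072, 0.0249, 0.0298]
ee_rot: [-3.138, -0.003, 1.615]
force: [0.1, -2.3, 1.1]
opening: 0.0255
finger_force: 1.0
```

```bash
python3 - <<'E'
from h import *
s=st()
E
```

```text
t 26.2 pos [0.6072 0.0249 0.0298] rot [-3.138e+00 -3.000e-03  1.615e+00] open 0.0255 ff 1.0 F [ 0.1 -2.3  1.1] g [-0.0361 -0.199 ]
```

Emit:
send_rows:
  deltas:
    - {"fingers": 0.4,"linear": [0.3,0,0],"spin": 0}
    - {"fingers": 0.4,"linear": [0.2,0,0],"spin": 0}
    - {"fingers": 0.4,"linear": [0.2,0,0],"spin": 0}
    - {"fingers": 0.4,"linear": [0.1,0,0],"spin": 0}
    - {"fingers": 0.4,"linear": [0.1,0,0],"spin": 0}

```text
time: 26.63
eef_pos: [0.6067, 0.0332, 0.0297]
ee_rot: [-3.138, -0.003, 1.615]
force: [0.7, -1.0, 1.0]
opening: 0.0254
finger_force: 0.8
```

```bash
python3 - <<'E'
from h import *
s=st()
E
```

```text
t 26.6 pos [0.6067 0.0332 0.0297] rot [-3.138e+00 -3.000e-03  1.615e+00] open 0.0254 ff 0.8 F [ 0.7 -1.   1. ] g [-0.0361 -0.1906]
```

Emit:
send_rows:
  deltas:
    - {"fingers": 0.4,"linear": [0.15,0,0],"spin": 0}
    - {"fingers": 0.4,"linear": [0.15,0,0],"spin": 0}
    - {"fingers": 0.4,"linear": [0.1,0,0],"spin": 0}
    - {"fingers": 0.4,"linear": [0.1,0,0],"spin": 0}
    - {"fingers": 0.4,"linear": [0,0,0],"spin": 0}

```text
time: 27.05
eef_pos: [0.6063, 0.034, 0.0299]
ee_rot: [-3.137, 0.005, 1.612]
force: [-0.8, -20.6, 2.7]
opening: 0.0258
finger_force: 11.1
```

```bash
python3 - <<'E'
from h import *
s=st()
f=grab('side')
im=f['frame'];cv2.imwrite('pics/crop4.png',cv2.resize(im[150:290,220:370][:,:,::-1],None,fx=4,fy=4,interpolation=cv2.INTER_CUBIC))
E
```

```text
t 27.1 pos [0.6063 0.034  0.0299] rot [-3.137  0.005  1.612] open 0.0258 ff 11.1 F [ -0.8 -20.6   2.7] g [-0.0365 -0.1898]
```

View pics/crop4.png

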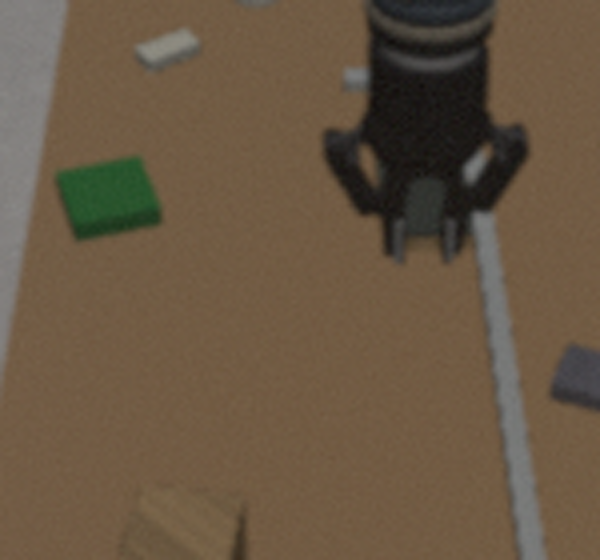

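Contact is firm at 20 N and the row is pushed up. Now I'll retract and look from above on the way to the bar.

Emit:
send_rows:
  deltas:
    - {"fingers": 0.4,"linear": [-1.0,0,0],"spin": 0}
    - {"fingers": 0.4,"linear": [-1.5,0,0],"spin": 0}
    - {"fingers": 0.4,"linear": [-1.5,0,-2],"spin": 0}
    - {"fingers": -0.2,"linear": [-2.5,-1,-3.5],"spin": 0}
    - {"fingers": -1,"linear": [-2.5,-1,-3.5],"spin": 0}

```text
time: 27.52
eef_pos: [0.5911, -0.0507, 0.1155]
ee_rot: [-3.136, -0.004, 1.616]
force: [0.3, 0.2, -0.8]
opening: 0.049
finger_force: 0.0
```

Emit:
send_rows:
  deltas:
    - {"fingers": -1,"linear": [-3,-2,-3.5],"spin": 0}
    - {"fingers": -1,"linear": [-3,-2,-3.5],"spin": 0}
    - {"fingers": -1,"linear": [-3,-2,-3.5],"spin": 0}
    - {"fingers": -1,"linear": [-3,-2,-3],"spin": 0}
    - {"fingers": -1,"linear": [-3,-2,0],"spin": 0}

```text
time: 27.93
eef_pos: [0.512, -0.187, 0.2347]
ee_rot: [3.137, -0.001, 1.616]
force: [1.0, -1.4, 0.1]
opening: 0.0853
finger_force: 0.0
```

```bash
python3 - <<'E'
from h import *
s=st()
f=grab('top')
im=f['frame'];cv2.imwrite('pics/crop5.png',cv2.resize(im[165:255,215:345][:,:,::-1],None,fx=6,fy=6,interpolation=cv2.INTER_CUBIC))
plan([(.477,-.366,.245,84.5,10)])
# row edges
hsv=cv2.cvtColor(im,cv2.COLOR_RGB2HSV)
m=((hsv[...,2]<90)&(hsv[...,1]<120)).astype(np.uint8); m[:185]=0;m[240:]=0;m[:,:225]=0;m[:,320:]=0
for c in cv2.findContours(m,cv2.RETR_EXTERNAL,cv2.CHAIN_APPROX_NONE)[0]:
    if cv2.contourArea(c)<200: continue
    P=ray(f,c[:,0,:],.016)[:,:2]; print(cv2.minAreaRect((P*1000).astype(np.float32)), [w2g(np.array(q)/1000).round(4).tolist() for q in cv2.boxPoints(cv2.minAreaRect((P*1000).astype(np.float32)))])
E
```

```text
t 27.9 pos [ 0.512  -0.187   0.2347] rot [ 3.137e+00 -1.000e-03  1.616e+00] open 0.0853 ff 0.0 F [ 1.  -1.4  0.1] g [-0.1392 -0.4071]
[-1.73, -0.39, -0.13] 0.8
[-1.74, -0.36, -0.12] 0.8
[-1.74, -0.34, -0.13] 0.8
[-1.75, -0.31, -0.12] 0.8
[-1.75, -0.29, -0.13] 0.8
[-1.75, -0.26, -0.12] 0.8
[-1.76, -0.24, -0.13] 0.8
[-1.76, -0.21, -0.12] 0.8
[-1.77, -0.19, -0.13] 0.8
[-1.76, -0.17, -0.12] 0.8
-- [ 0.477 -0.366  0.245] 84.4
((605.1732177734375, 135.59246826171875), (59.88095474243164, 175.8567352294922), 2.2318508625030518) [[-0.0638, -0.0004], [-0.0637, -0.1762], [-0.0038, -0.1762], [-0.0039, -0.0003]]
```

View pics/crop5.png

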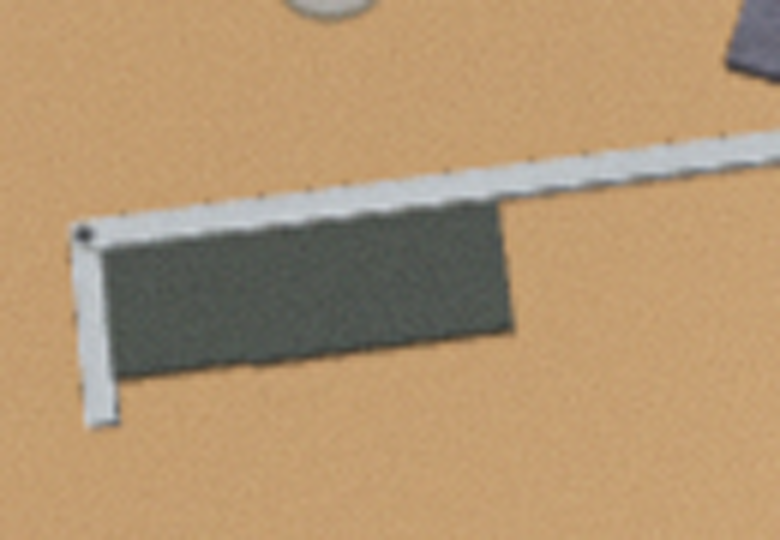

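The crop shows a closed, straight row from (105,245) to (512,330), tight in the corner. One seating push from the −x side will make sure all the blocks touch the strip.

```bash
python3 - <<'E'
from h import *
s=st()
plan([(*g2w(-.10,-.090),.09,182.2,15),(*g2w(-.10,-.090),.021,182.2,4)])
E
```

```text
t 28.0 pos [ 0.5082 -0.1913  0.2325] rot [-3.141e+00  1.000e-03  1.613e+00] open 0.0855 ff 0.0 F [-3.2 -2.2 -0.7] g [-0.1431 -0.4113]
[2.14, 0.3, 0.95] -6.0
[2.1, 0.52, 0.95] -6.0
[2.03, 0.73, 0.95] -6.0
[1.94, 0.94, 0.95] -6.0
[1.84, 1.14, 0.95] -6.0
[1.71, 1.33, 0.95] -6.0
[1.56, 1.5, 0.95] -6.0
[1.39, 1.65, 0.95] -6.0
[1.21, 1.79, 0.95] -6.0
[1.02, 1.91, 0.95] -6.0
[0.81, 2.0, 0.95] -6.0
[0.6, 2.08, 0.95] -6.0
[0.38, 2.13, 0.95] -6.0
[0.16, 2.15, 0.95] -6.0
[-0.07, 2.16, 0.95] -6.0
-- [0.5391 0.1314 0.09  ] 182.4
[-0.0, -0.0, 1.72] 0.1
[-0.0, -0.0, 1.73] 0.1
[-0.0, -0.0, 1.72] 0.1
[-0.0, -0.0, 1.73] 0.1
-- [0.5391 0.1314 0.021 ] 182.0
```

Emit:
send_rows:
  deltas:
    - {"fingers": -0.9,"linear": [2.14,0.3,0.95],"spin": -6}
    - {"fingers": -0.9,"linear": [2.1,0.52,0.95],"spin": -6}
    - {"fingers": -0.9,"linear": [2.03,0.73,0.95],"spin": -6}
    - {"fingers": -0.9,"linear": [1.94,0.94,0.95],"spin": -6}
    - {"fingers": -0.9,"linear": [1.84,1.14,0.95],"spin": -6}

```text
time: 28.4
eef_pos: [0.5204, -0.077, 0.1816]
ee_rot: [-3.14, -0.005, 2.143]
force: [-0.1, 0.3, 0.4]
opening: 0.0812
finger_force: 0.0
```

Emit:
send_rows:
  deltas:
    - {"fingers": -0.9,"linear": [1.71,1.33,0.95],"spin": -6}
    - {"fingers": -0.9,"linear": [1.56,1.5,0.95],"spin": -6}
    - {"fingers": -0.9,"linear": [1.39,1.65,0.95],"spin": -6}
    - {"fingers": -0.9,"linear": [1.21,1.79,0.95],"spin": -6}
    - {"fingers": -0.9,"linear": [1.02,1.91,0.95],"spin": -6}

```text
time: 28.82
eef_pos: [0.5304, 0.031, 0.1342]
ee_rot: [3.14, -0.005, 2.668]
force: [0.7, -0.6, 0.5]
opening: 0.081
finger_force: 0.0
```

Emit:
send_rows:
  deltas:
    - {"fingers": -0.9,"linear": [0.81,2.0,0.95],"spin": -6}
    - {"fingers": -0.9,"linear": [0.6,2.08,0.95],"spin": -6}
    - {"fingers": -0.9,"linear": [0.38,2.13,0.95],"spin": -6}
    - {"fingers": -0.9,"linear": [0.16,2.15,0.95],"spin": -6}
    - {"fingers": -0.9,"linear": [-0.07,2.16,0.95],"spin": -6}

```text
time: 29.23
eef_pos: [0.5403, 0.1387, 0.0869]
ee_rot: [3.138, -0.004, -3.092]
force: [1.2, -0.3, 0.4]
opening: 0.0812
finger_force: 0.0
```

```bash
python3 - <<'E'
from h import *
s=st()
plan([(*g2w(-.10,-.090),.021,182.2,4)])
E
```

```text
t 29.2 pos [0.5403 0.1387 0.0869] rot [ 3.138 -0.004 -3.092] open 0.0812 ff 0.0 F [ 1.2 -0.3  0.4] g [-0.0986 -0.0827]
[0.04, -0.18, 1.65] 0.2
[0.04, -0.18, 1.65] 0.2
[0.03, -0.18, 1.65] 0.2
[0.04, -0.19, 1.64] 0.2
-- [0.5391 0.1313 0.021 ] -178.0
```

Emit:
send_rows:
  deltas:
    - {"fingers": -0.9,"linear": [0.04,-0.18,1.65],"spin": 0.2}
    - {"fingers": -0.9,"linear": [0.04,-0.18,1.65],"spin": 0.2}
    - {"fingers": -0.9,"linear": [0.04,-0.18,1.65],"spin": 0.2}
    - {"fingers": -0.9,"linear": [0.04,-0.18,1.6],"spin": 0.2}
    - {"fingers": -0.9,"linear": [0,0,0],"spin": 0}

```text
time: 29.65
eef_pos: [0.5368, 0.13, 0.0192]
ee_rot: [3.139, -0.009, -3.111]
force: [-0.7, -0.1, -0.4]
opening: 0.0811
finger_force: 0.0
```

Emit:
send_rows:
  deltas:
    - {"fingers": -0.9,"linear": [-0.6,0,0],"spin": 0}
    - {"fingers": -0.9,"linear": [-0.6,0,0],"spin": 0}
    - {"fingers": -0.9,"linear": [-0.5,0,0],"spin": 0}
    - {"fingers": -0.9,"linear": [-0.4,0,0],"spin": 0}
    - {"fingers": -0.9,"linear": [-0.3,0,0],"spin": 0}

```text
time: 30.07
eef_pos: [0.5641, 0.1317, 0.0228]
ee_rot: [3.138, -0.002, -3.111]
force: [-0.5, -1.0, 0.9]
opening: 0.0812
finger_force: 0.0
```

```bash
python3 - <<'E'
from h import *
s=st()
E
```

```text
t 30.1 pos [0.5641 0.1317 0.0228] rot [ 3.138e+00 -2.000e-03 -3.111e+00] open 0.0812 ff 0.0 F [-0.5 -1.   0.9] g [-0.075  -0.0906]
```

Emit:
send_rows:
  deltas:
    - {"fingers": -0.9,"linear": [-0.2,0,0],"spin": -0.4}
    - {"fingers": -0.9,"linear": [-0.2,0,0],"spin": 0}
    - {"fingers": -0.9,"linear": [-0.15,0,0],"spin": 0}
    - {"fingers": -0.9,"linear": [-0.1,0,0],"spin": 0}
    - {"fingers": -0.9,"linear": [0,0,0],"spin": 0}

```text
time: 30.48
eef_pos: [0.5679, 0.1317, 0.0219]
ee_rot: [3.139, -0.006, -3.104]
force: [-5.2, -0.6, 4.3]
opening: 0.0809
finger_force: 2.6
```

```bash
python3 - <<'E'
from h import *
s=st()
E
```

```text
t 30.5 pos [0.5679 0.1317 0.0219] rot [ 3.139 -0.006 -3.104] open 0.0809 ff 2.6 F [-5.2 -0.6  4.3] g [-0.0712 -0.0908]
```

Emit:
send_rows:
  deltas:
    - {"fingers": -0.9,"linear": [-0.2,0,0],"spin": 0}
    - {"fingers": -0.9,"linear": [0,0,0],"spin": 0}
    - {"fingers": -0.9,"linear": [0.8,0,0],"spin": 0}
    - {"fingers": -0.9,"linear": [0.8,0,-0.8],"spin": 0}
    - {"fingers": 0.9,"linear": [0.6,0,0],"spin": 0}

```text
time: 30.9
eef_pos: [0.5491, 0.1311, 0.0312]
ee_rot: [3.139, -0.002, -3.104]
force: [0.4, -0.3, -0.5]
opening: 0.0709
finger_force: 0.0
```

Emit:
send_rows:
  deltas:
    - {"fingers": 0.9,"linear": [0,0,0],"spin": 0}
    - {"fingers": 0.9,"linear": [0,0,0],"spin": 0}
    - {"fingers": 0.9,"linear": [0,0,0],"spin": 0}
    - {"fingers": 0.9,"linear": [0,0,0],"spin": 0}
    - {"fingers": 0.9,"linear": [-0.5,0,0],"spin": 0}

```text
time: 31.32
eef_pos: [0.5539, 0.1311, 0.0299]
ee_rot: [3.139, -0.004, -3.104]
force: [1.1, -0.2, 0.8]
opening: 0.0078
finger_force: 0.0
```

Emit:
send_rows:
  deltas:
    - {"fingers": 0.9,"linear": [-0.6,0,0],"spin": 0}
    - {"fingers": 0.9,"linear": [-0.6,0,0],"spin": 0}
    - {"fingers": 0.9,"linear": [-0.5,0,0],"spin": 0}
    - {"fingers": 0.9,"linear": [-0.2,0,0],"spin": 0}
    - {"fingers": 0.9,"linear": [0,0,0],"spin": 0}

```text
time: 31.73
eef_pos: [0.5683, 0.1315, 0.029]
ee_rot: [3.139, -0.014, -3.104]
force: [-19.7, 0.5, 14.5]
opening: 0.0047
finger_force: 10.0
```

```bash
python3 - <<'E'
from h import *
s=st()
E
```

```text
t 31.7 pos [0.5683 0.1315 0.029 ] rot [ 3.139 -0.014 -3.104] open 0.0047 ff 10.0 F [-19.7   0.5  14.5] g [-0.0708 -0.0909]
```

```bash
python3 - <<'E'
from h import *
s=st()
f=grab('top')
print(ray(f,[(474,286),(493,274),(505,292),(487,305)],.19).round(3)[:,:2].tolist())
m=f['frame']; px=np.array([(648,140),(702,142),(700,194),(645,196)])/2.5+[215,165]
print(ray(f,px,.19).round(3)[:,:2].tolist())
p=g2w(-.10,-.091)
plan([(*p,.06,182,4),(.5,0.0,.25,120,9),(.477,-.366,.245,84.5,12)])
E
```

```text
t 31.7 pos [0.5683 0.1315 0.029 ] rot [ 3.139 -0.014 -3.104] open 0.0047 ff 10.0 F [-19.7   0.5  14.5] g [-0.0708 -0.0909]
[[0.363, -0.321], [0.385, -0.367], [0.345, -0.385], [0.322, -0.342]]
[[0.504, -0.347], [0.498, -0.395], [0.452, -0.384], [0.455, -0.336]]
[0.73, -0.0, -0.77] 0.0
[0.73, -0.0, -0.78] 0.0
[0.73, -0.0, -0.77] 0.0
[0.73, -0.01, -0.78] 0.0
-- [0.5392 0.1303 0.06  ] -177.8
[0.49, -1.43, -2.11] 6.9
[0.31, -1.48, -2.11] 6.9
[0.14, -1.51, -2.11] 6.9
[-0.05, -1.51, -2.11] 6.9
[-0.23, -1.49, -2.11] 6.9
[-0.41, -1.46, -2.11] 6.9
[-0.58, -1.4, -2.11] 6.9
[-0.74, -1.32, -2.11] 6.9
[-0.89, -1.22, -2.12] 6.9
-- [ 0.5  -0.    0.25] -239.9
[-2.54, -1.69, 0.04] 3.0
[-2.63, -1.56, 0.04] 3.0
[-2.71, -1.42, 0.04] 3.0
[-2.78, -1.28, 0.04] 3.0
[-2.84, -1.13, 0.04] 3.0
[-2.89, -0.98, 0.04] 3.0
[-2.94, -0.82, 0.04] 3.0
[-2.98, -0.67, 0.04] 3.0
[-3.01, -0.51, 0.05] 3.0
[-3.04, -0.35, 0.04] 3.0
[-3.05, -0.2, 0.05] 3.0
[-3.06, -0.04, 0.04] 3.0
-- [ 0.477 -0.366  0.245] -275.9
```

Emit:
send_rows:
  deltas:
    - {"fingers": 0.9,"linear": [0.73,0,-0.5],"spin": 0}
    - {"fingers": 0.9,"linear": [0.73,0,-1],"spin": 0}
    - {"fingers": 0.9,"linear": [0.73,0,-1],"spin": 0}
    - {"fingers": 0.9,"linear": [0.73,0,-1],"spin": 0}
    - {"fingers": 0,"linear": [0.49,-1.43,-2.1],"spin": 6.9}

```text
time: 32.2
eef_pos: [0.5386, 0.1174, 0.0861]
ee_rot: [3.139, -0.005, 3.062]
force: [-0.7, 0.1, 0.2]
opening: 0.0155
finger_force: 0.0
```

Emit:
send_rows:
  deltas:
    - {"fingers": -1,"linear": [0.31,-1.48,-2.1],"spin": 6.9}
    - {"fingers": -1,"linear": [0.14,-1.51,-2.1],"spin": 6.9}
    - {"fingers": -1,"linear": [-0.05,-1.51,-2.1],"spin": 6.9}
    - {"fingers": -1,"linear": [-0.23,-1.49,-2.1],"spin": 6.9}
    - {"fingers": -1,"linear": [-0.41,-1.46,-2.1],"spin": 6.9}

```text
time: 32.62
eef_pos: [0.5182, 0.0429, 0.1933]
ee_rot: [3.141, -0.003, 2.451]
force: [0.2, 0.0, 0.3]
opening: 0.0759
finger_force: 0.0
```

Emit:
send_rows:
  deltas:
    - {"fingers": -1,"linear": [-0.58,-1.4,-2.1],"spin": 6.9}
    - {"fingers": -1,"linear": [-0.74,-1.32,-2.1],"spin": 6.9}
    - {"fingers": -1,"linear": [-0.89,-1.22,-2.1],"spin": 6.9}
    - {"fingers": -1,"linear": [0,0,0],"spin": 3}
    - {"fingers": -1,"linear": [0,0,0],"spin": 0}

```text
time: 33.03
eef_pos: [0.506, -0.0008, 0.2564]
ee_rot: [3.14, -0.002, 2.039]
force: [-0.1, 0.8, -0.1]
opening: 0.0852
finger_force: 0.0
```

```bash
python3 - <<'E'
from h import *
s=st()
f=grab('top'); im=f['frame']
print(blocks(f))
sub=im[210:265,440:505]; hsv=cv2.cvtColor(sub,cv2.COLOR_RGB2HSV)
m=((hsv[...,1]>70)&(hsv[...,2]>115)).astype(np.uint8); m=cv2.morphologyEx(m,cv2.MORPH_OPEN,np.ones((3,3),np.uint8))
for c in cv2.findContours(m,cv2.RETR_EXTERNAL,cv2.CHAIN_APPROX_NONE)[0]:
    if cv2.contourArea(c)<60: continue
    px=c[:,0,:]+[440,210]; P=ray(f,px,.19)[:,:2]; print(px.min(0),px.max(0),cv2.minAreaRect((P*1000).astype(np.float32)))
cv2.imwrite('pics/crop6.png',cv2.resize(np.hstack([sub[:,:,::-1],np.repeat(m[...,None]*255,3,2)]),None,fx=5,fy=5,interpolation=cv2.INTER_NEAREST))
plan([(.477,-.366,.245,82,12)])
E
```

```text
t 33.0 pos [ 0.506  -0.0008  0.2564] rot [ 3.140e+00 -2.000e-03  2.039e+00] open 0.0852 ff 0.0 F [-0.1  0.8 -0.1] g [-0.1381 -0.2208]
[(529, 11, 440, 370, -5.4, array([323., 234.]))]
[473 221] [495 242] ((478.2884216308594, -364.02838134765625), (48.01458740234375, 47.61532211303711), 82.40436553955078)
[440 210] [472 264] ((473.73919677734375, -296.8968811035156), (70.29425048828125, 120.6312255859375), 84.50801086425781)
[-2.6, -1.6, 0.09] 2.9
[-2.68, -1.47, 0.08] 2.9
[-2.75, -1.33, 0.09] 2.9
[-2.82, -1.19, 0.08] 2.9
[-2.87, -1.04, 0.09] 2.9
[-2.92, -0.9, 0.08] 2.9
[-2.96, -0.75, 0.09] 2.9
[-3.0, -0.59, 0.08] 2.9
[-3.02, -0.44, 0.09] 2.9
[-3.04, -0.29, 0.08] 2.9
[-3.06, -0.14, 0.09] 2.9
[-3.06, 0.02, 0.08] 2.9
-- [ 0.477 -0.366  0.245] 82.3
```

View pics/crop6.png

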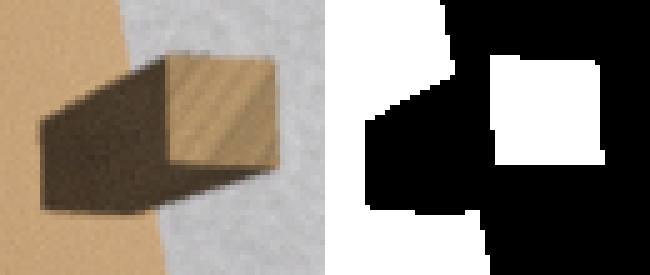

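The crop shows the bar's top face cleanly, at (484,232) in full-frame pixels. Its centre is (0.478, −0.364) and its yaw 82.4°.

Emit:
send_rows:
  deltas:
    - {"fingers": -1,"linear": [-2.6,-1.6,0.09],"spin": 2.9}
    - {"fingers": -1,"linear": [-2.68,-1.47,0.08],"spin": 2.9}
    - {"fingers": -1,"linear": [-2.75,-1.33,0.09],"spin": 2.9}
    - {"fingers": -1,"linear": [-2.82,-1.19,0.08],"spin": 2.9}
    - {"fingers": -1,"linear": [-2.87,-1.04,0.09],"spin": 2.9}

```text
time: 33.5
eef_pos: [0.493, -0.1531, 0.2488]
ee_rot: [-3.138, -0.004, 1.791]
force: [1.3, 0.3, -0.6]
opening: 0.0852
finger_force: 0.0
```

Emit:
send_rows:
  deltas:
    - {"fingers": -1,"linear": [-2.92,-0.9,0.08],"spin": 2.9}
    - {"fingers": -1,"linear": [-2.96,-0.75,0.09],"spin": 2.9}
    - {"fingers": -1,"linear": [-3.0,-0.59,0.08],"spin": 2.9}
    - {"fingers": -1,"linear": [-3.02,-0.44,0.09],"spin": 2.9}
    - {"fingers": -1,"linear": [-3.04,-0.29,0.08],"spin": 2.9}

```text
time: 33.92
eef_pos: [0.4812, -0.3055, 0.2441]
ee_rot: [-3.137, -0.003, 1.538]
force: [-0.5, 0.8, -0.6]
opening: 0.0854
finger_force: 0.0
```

Emit:
send_rows:
  deltas:
    - {"fingers": -1,"linear": [-3.06,-0.14,0.09],"spin": 2.9}
    - {"fingers": -1,"linear": [-3.06,0.02,0.08],"spin": 2.9}
    - {"fingers": -1,"linear": [0,0,0],"spin": 0}
    - {"fingers": -1,"linear": [0,0,0],"spin": 0}
    - {"fingers": -1,"linear": [0,0,0],"spin": 0}

```text
time: 34.33
eef_pos: [0.4766, -0.365, 0.2422]
ee_rot: [-3.136, -0.003, 1.437]
force: [0.1, -0.1, 0.6]
opening: 0.0853
finger_force: 0.0
```

```bash
python3 - <<'E'
from h import *
s=st()
print(s['joint_pos'].round(2))
plan([(.478,-.364,.168,82.4,5)])
f=grab('top'); 
# verify row while arm is away
im=f['frame'];hsv=cv2.cvtColor(im,cv2.COLOR_RGB2HSV)
m=((hsv[...,2]<90)&(hsv[...,1]<120)).astype(np.uint8); m[:185]=0;m[240:]=0;m[:,:225]=0;m[:,320:]=0
for c in cv2.findContours(m,cv2.RETR_EXTERNAL,cv2.CHAIN_APPROX_NONE)[0]:
    if cv2.contourArea(c)<200: continue
    P=ray(f,c[:,0,:],.016)[:,:2]; r=cv2.minAreaRect((P*1000).astype(np.float32)); print(r,cv2.contourArea(c), w2g(np.array(r[0])/1000))
E
```

```text
t 34.3 pos [ 0.4766 -0.365   0.2422] rot [-3.136e+00 -3.000e-03  1.437e+00] open 0.0853 ff 0.0 F [ 0.1 -0.1  0.6] g [-0.1814 -0.5837]
[-0.65  0.38  0.15  1.35  0.    1.05]
[0.02, 0.03, 1.48] -0.0
[0.03, 0.02, 1.49] -0.0
[0.02, 0.03, 1.48] -0.0
[0.03, 0.02, 1.49] -0.0
[0.02, 0.03, 1.48] -0.0
-- [ 0.478 -0.364  0.168] 82.4
((606.892333984375, 134.89337158203125), (60.31591796875, 179.63018798828125), 2.0867984294891357) 1368.0 [-0.03212287 -0.08904767]
```

Emit:
send_rows:
  deltas:
    - {"fingers": -1,"linear": [0.02,0.03,1.48],"spin": 0}
    - {"fingers": -1,"linear": [0.03,0.02,1.48],"spin": 0}
    - {"fingers": -1,"linear": [0.02,0.03,1.48],"spin": 0}
    - {"fingers": -1,"linear": [0.03,0.02,1.48],"spin": 0}
    - {"fingers": -1,"linear": [0.02,0.03,1.48],"spin": 0}

```text
time: 34.8
eef_pos: [0.4783, -0.3629, 0.1685]
ee_rot: [-3.138, -0.002, 1.439]
force: [0.7, 0.3, 0.2]
opening: 0.0852
finger_force: 0.0
```

Emit:
send_rows:
  deltas:
    - {"fingers": -0.4,"linear": [0,0,0],"spin": 0}
    - {"fingers": 0,"linear": [0,0,0],"spin": 0}
    - {"fingers": 0.3,"linear": [0,0,0],"spin": 0}
    - {"fingers": 0.3,"linear": [0,0,0],"spin": 0}
    - {"fingers": 0.3,"linear": [0,0,0],"spin": 0}
  grip_force: 45

```text
time: 35.22
eef_pos: [0.4786, -0.3646, 0.1701]
ee_rot: [-3.14, -0.001, 1.436]
force: [0.4, 1.3, 4.3]
opening: 0.0495
finger_force: 47.8
```

Emit:
send_rows:
  deltas:
    - {"fingers": 0.3,"linear": [0,0,0],"spin": 0}
    - {"fingers": 0.3,"linear": [0,0,-0.2],"spin": 0}
    - {"fingers": 0.3,"linear": [0,0,-0.3],"spin": 0}
    - {"fingers": 0.3,"linear": [0,0,-0.3],"spin": 0}
    - {"fingers": 0.3,"linear": [0,0,0],"spin": 0}

```text
time: 35.63
eef_pos: [0.4779, -0.3646, 0.1771]
ee_rot: [-3.137, -0.002, 1.435]
force: [0.4, 0.8, -4.3]
opening: 0.0496
finger_force: 47.2
```

```bash
python3 - <<'E'
from h import *
s=st()
plan([(*g2w(-.031,-.214),s['eef_pos'][2],92.2,25)])
E
```

```text
t 35.6 pos [ 0.4779 -0.3646  0.1771] rot [-3.137e+00 -2.000e-03  1.435e+00] open 0.0496 ff 47.2 F [ 0.4  0.8 -4.3] g [-0.1801 -0.5833]
[1.56, 0.33, -0.0] -0.4
[1.56, 0.34, -0.0] -0.4
[1.55, 0.35, -0.0] -0.4
[1.55, 0.37, -0.0] -0.4
[1.55, 0.38, -0.0] -0.4
[1.55, 0.39, -0.0] -0.4
[1.54, 0.4, -0.0] -0.4
[1.54, 0.41, -0.0] -0.4
[1.54, 0.42, -0.0] -0.4
[1.53, 0.43, -0.0] -0.4
[1.53, 0.44, -0.0] -0.4
[1.53, 0.45, -0.0] -0.4
[1.52, 0.46, -0.0] -0.4
[1.52, 0.47, -0.0] -0.4
[1.52, 0.48, -0.0] -0.4
[1.51, 0.49, -0.0] -0.4
[1.51, 0.5, -0.0] -0.4
[1.51, 0.51, -0.0] -0.4
[1.5, 0.53, -0.0] -0.4
[1.5, 0.54, -0.0] -0.4
[1.5, 0.55, -0.0] -0.4
[1.49, 0.55, -0.0] -0.4
[1.49, 0.57, -0.0] -0.4
[1.49, 0.57, -0.0] -0.4
[1.48, 0.59, -0.0] -0.4
-- [0.6128 0.0101 0.1771] 92.2
```

Emit:
send_rows:
  deltas:
    - {"fingers": 0.3,"linear": [1.0,0.2,0],"spin": -0.4}
    - {"fingers": 0.3,"linear": [1.56,0.34,0],"spin": -0.4}
    - {"fingers": 0.3,"linear": [1.55,0.35,0],"spin": -0.4}
    - {"fingers": 0.3,"linear": [1.55,0.37,0],"spin": -0.4}
    - {"fingers": 0.3,"linear": [1.55,0.38,0],"spin": -0.4}

```text
time: 36.05
eef_pos: [0.5029, -0.2936, 0.1766]
ee_rot: [-3.137, -0.003, 1.471]
force: [-0.3, 0.5, -4.3]
opening: 0.0496
finger_force: 47.2
```

Emit:
send_rows:
  deltas:
    - {"fingers": 0.3,"linear": [1.55,0.39,0],"spin": -0.4}
    - {"fingers": 0.3,"linear": [1.54,0.4,0],"spin": -0.4}
    - {"fingers": 0.3,"linear": [1.54,0.41,0],"spin": -0.4}
    - {"fingers": 0.3,"linear": [1.54,0.42,0],"spin": -0.4}
    - {"fingers": 0.3,"linear": [1.53,0.43,0],"spin": -0.4}

```text
time: 36.47
eef_pos: [0.53, -0.2185, 0.1768]
ee_rot: [-3.137, -0.003, 1.506]
force: [0.1, -0.2, -4.3]
opening: 0.0497
finger_force: 47.2
```

Emit:
send_rows:
  deltas:
    - {"fingers": 0.3,"linear": [1.53,0.44,0],"spin": -0.4}
    - {"fingers": 0.3,"linear": [1.53,0.45,0],"spin": -0.4}
    - {"fingers": 0.3,"linear": [1.52,0.46,0],"spin": -0.4}
    - {"fingers": 0.3,"linear": [1.52,0.47,0],"spin": -0.4}
    - {"fingers": 0.3,"linear": [1.52,0.48,0],"spin": -0.4}

```text
time: 36.88
eef_pos: [0.5568, -0.1436, 0.1768]
ee_rot: [-3.137, -0.003, 1.541]
force: [0.6, 0.2, -4.3]
opening: 0.0498
finger_force: 47.2
```

Emit:
send_rows:
  deltas:
    - {"fingers": 0.3,"linear": [1.51,0.49,0],"spin": -0.4}
    - {"fingers": 0.3,"linear": [1.51,0.5,0],"spin": -0.4}
    - {"fingers": 0.3,"linear": [1.51,0.51,0],"spin": -0.4}
    - {"fingers": 0.3,"linear": [1.2,0.4,0],"spin": -0.4}
    - {"fingers": 0.3,"linear": [0.8,0.3,0],"spin": -0.4}

```text
time: 37.3
eef_pos: [0.5802, -0.0785, 0.177]
ee_rot: [-3.137, -0.003, 1.577]
force: [0.8, -0.3, -3.4]
opening: 0.0498
finger_force: 47.2
```

```bash
python3 - <<'E'
from h import *
s=st()
plan([(*g2w(-.031,-.216),s['eef_pos'][2],92.2,10)])
f=grab('top');print(blocks(f))
E
```

```text
t 37.3 pos [ 0.5802 -0.0785  0.177 ] rot [-3.137e+00 -3.000e-03  1.577e+00] open 0.0498 ff 47.2 F [ 0.8 -0.3 -3.4] g [-0.067  -0.3012]
[0.86, 0.33, -0.0] -0.2
[0.86, 0.34, -0.0] -0.2
[0.86, 0.34, -0.0] -0.2
[0.86, 0.34, -0.0] -0.2
[0.86, 0.34, -0.0] -0.2
[0.86, 0.35, -0.0] -0.2
[0.86, 0.35, -0.0] -0.2
[0.85, 0.35, -0.0] -0.2
[0.86, 0.36, -0.0] -0.2
[0.85, 0.36, -0.0] -0.2
-- [0.6129 0.0081 0.177 ] 92.3
[(606, 135, 59, 176, 1.8, array([266., 213.])), (500, -301, 377, 52, 3.5, array([433., 240.])), (522, -60, 126, 390, -15.1, array([348., 241.]))]
```

Emit:
send_rows:
  deltas:
    - {"fingers": 0.3,"linear": [0.86,0.33,0],"spin": -0.2}
    - {"fingers": 0.3,"linear": [0.86,0.34,0],"spin": -0.2}
    - {"fingers": 0.3,"linear": [0.86,0.34,0],"spin": -0.2}
    - {"fingers": 0.3,"linear": [0.86,0.34,0],"spin": -0.2}
    - {"fingers": 0.3,"linear": [0.86,0.34,0],"spin": -0.2}

```text
time: 37.77
eef_pos: [0.5968, -0.0363, 0.1772]
ee_rot: [-3.138, -0.003, 1.593]
force: [-0.2, -0.0, -3.6]
opening: 0.0497
finger_force: 47.4
```

Emit:
send_rows:
  deltas:
    - {"fingers": 0.3,"linear": [0.86,0.35,0],"spin": -0.2}
    - {"fingers": 0.3,"linear": [0.86,0.35,0],"spin": -0.2}
    - {"fingers": 0.3,"linear": [0.85,0.35,0],"spin": -0.2}
    - {"fingers": 0.3,"linear": [0.8,0.36,0],"spin": -0.2}
    - {"fingers": 0.3,"linear": [0.5,0.36,0],"spin": -0.2}

```text
time: 38.18
eef_pos: [0.6134, 0.0034, 0.1772]
ee_rot: [-3.138, -0.003, 1.611]
force: [0.2, 0.1, -4.1]
opening: 0.0498
finger_force: 47.4
```

```bash
python3 - <<'E'
from h import *
s=st()
f=grab('side');im=f['frame'];cv2.imwrite('pics/crop7.png',cv2.resize(im[100:300,220:400][:,:,::-1],None,fx=3,fy=3,interpolation=cv2.INTER_CUBIC))
E
```

```text
t 38.2 pos [0.6134 0.0034 0.1772] rot [-3.138e+00 -3.000e-03  1.611e+00] open 0.0498 ff 47.4 F [ 0.2  0.1 -4.1] g [-0.0306 -0.2207]
```

View pics/crop7.png

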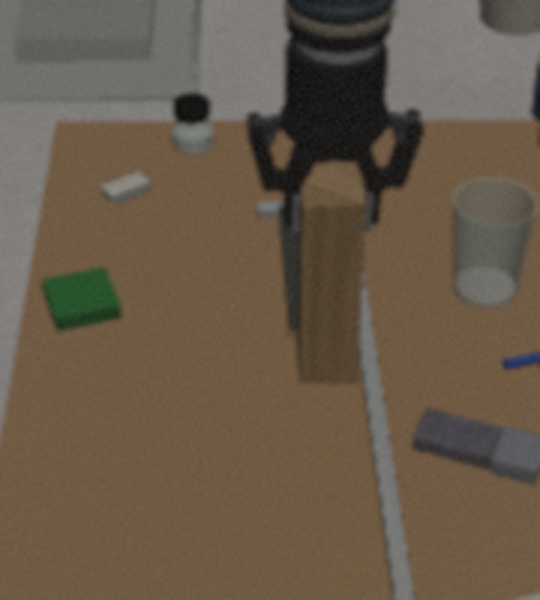

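The bar hangs upright at the end of the row, in line with it. I'll lower it nearly to the table and move it into contact.

Emit:
send_rows:
  deltas:
    - {"fingers": 0.3,"linear": [0.3,0,0.2],"spin": 0}
    - {"fingers": 0.3,"linear": [0.3,0,0.2],"spin": 0}
    - {"fingers": 0.3,"linear": [0.3,0,0.1],"spin": 0}
    - {"fingers": 0.3,"linear": [0.2,0,0.1],"spin": 0}
    - {"fingers": 0.3,"linear": [0.1,0,0],"spin": 0}

```text
time: 38.65
eef_pos: [0.6123, 0.0143, 0.171]
ee_rot: [-3.137, -0.003, 1.61]
force: [-0.3, 0.1, -4.9]
opening: 0.0492
finger_force: 47.5
```

Emit:
send_rows:
  deltas:
    - {"fingers": 0.3,"linear": [0.15,0,0],"spin": 0}
    - {"fingers": 0.3,"linear": [0.15,0,0],"spin": 0}
    - {"fingers": 0.3,"linear": [0.15,0,0],"spin": 0}
    - {"fingers": 0.3,"linear": [0,0,0],"spin": 0}
    - {"fingers": 0.3,"linear": [0,0,0],"spin": 0}

```text
time: 39.07
eef_pos: [0.6124, 0.0188, 0.1714]
ee_rot: [-3.138, -0.003, 1.61]
force: [0.0, 0.1, -3.5]
opening: 0.0498
finger_force: 47.5
```

```bash
python3 - <<'E'
from h import *
s=st(); print(s['wrist_torque'])
E
```

```text
t 39.1 pos [0.6124 0.0188 0.1714] rot [-3.138e+00 -3.000e-03  1.610e+00] open 0.0498 ff 47.5 F [ 0.   0.1 -3.5] g [-0.031  -0.2053]
[ 0.00028379 -0.02493    -0.00936078]
```

Emit:
send_rows:
  deltas:
    - {"fingers": 0.3,"linear": [0.1,0,0],"spin": 0}
    - {"fingers": 0.3,"linear": [0.1,0,0],"spin": 0}
    - {"fingers": 0.3,"linear": [0.1,0,0],"spin": 0}
    - {"fingers": 0.3,"linear": [0.05,0,0],"spin": 0}
    - {"fingers": 0.3,"linear": [0,0,0],"spin": 0}

```text
time: 39.48
eef_pos: [0.6122, 0.0222, 0.1713]
ee_rot: [-3.138, -0.002, 1.61]
force: [-1.5, -1.1, -4.1]
opening: 0.0498
finger_force: 47.4
```

```bash
python3 - <<'E'
from h import *
s=st(); print(s['wrist_torque'])
E
```

```text
t 39.5 pos [0.6122 0.0222 0.1713] rot [-3.138e+00 -2.000e-03  1.610e+00] open 0.0498 ff 47.4 F [-1.5 -1.1 -4.1] g [-0.0311 -0.2019]
[-0.39212209  0.00413201  0.0246703 ]
```

The wrist torque shows the foot touching the row. I'll set the bar down, release it so it stands free, look, then regrip lightly to use the pads as a hinge.

Emit:
send_rows:
  deltas:
    - {"fingers": 0.3,"linear": [0,0,0.1],"spin": 0}
    - {"fingers": 0.3,"linear": [0,0,0.1],"spin": 0}
    - {"fingers": 0.3,"linear": [0,0,0.05],"spin": 0}
    - {"fingers": 0.3,"linear": [0,0,0],"spin": 0}
    - {"fingers": 0.3,"linear": [0,0,0],"spin": 0}

```text
time: 39.9
eef_pos: [0.6124, 0.022, 0.1701]
ee_rot: [-3.139, -0.002, 1.61]
force: [-1.4, -2.2, 6.7]
opening: 0.0495
finger_force: 48.0
```

Emit:
send_rows:
  deltas:
    - {"fingers": 0.1,"linear": [0,0,0],"spin": 0}
    - {"fingers": -0.3,"linear": [0,0,0],"spin": 0}
    - {"fingers": -0.5,"linear": [0,0,0],"spin": 0}
    - {"fingers": -0.5,"linear": [0,0,0],"spin": 0}
    - {"fingers": -0.5,"linear": [0,0,0],"spin": 0}
  grip_force: 20

```text
time: 40.32
eef_pos: [0.6124, 0.0223, 0.1688]
ee_rot: [-3.138, -0.003, 1.61]
force: [0.0, -0.2, -0.3]
opening: 0.0641
finger_force: 0.0
```

```bash
python3 - <<'E'
from h import *
s=st(); print(s['wrist_torque'])
f=grab('side');im=f['frame'];cv2.imwrite('pics/crop8.png',cv2.resize(im[130:250,280:380][:,:,::-1],None,fx=5,fy=5,interpolation=cv2.INTER_CUBIC))
E
```

```text
t 40.3 pos [0.6124 0.0223 0.1688] rot [-3.138e+00 -3.000e-03  1.610e+00] open 0.0641 ff 0.0 F [ 0.  -0.2 -0.3] g [-0.0309 -0.2017]
[0.06104645 0.026976   0.00059172]
```

View pics/crop8.png

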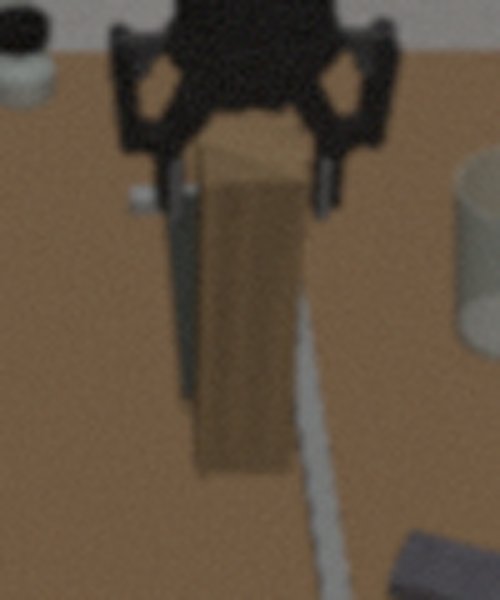

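The bar stands upright on its own against the row end and in line with it: foot at (245,470) in the crop, strip just to its right. Next I regrip lightly and tip it along an arc about the row's top edge.

Emit:
send_rows:
  deltas:
    - {"fingers": 0,"linear": [0,0,0],"spin": 0}
    - {"fingers": 0.3,"linear": [0,0,0],"spin": 0}
    - {"fingers": 0.3,"linear": [0,0,0],"spin": 0}
    - {"fingers": 0.3,"linear": [0,0,0],"spin": 0}
    - {"fingers": 0.3,"linear": [0,0,0],"spin": 0}
  grip_force: 20

```text
time: 40.78
eef_pos: [0.6125, 0.0223, 0.1689]
ee_rot: [-3.138, -0.003, 1.61]
force: [1.1, -0.1, 0.6]
opening: 0.05
finger_force: 22.0
```

```bash
python3 - <<'E'
from h import *
s=st(); L=.147; a=.025
th=np.radians(np.linspace(0,90,41)); y=-a*np.cos(th)+L*np.sin(th); z=a*np.sin(th)+L*np.cos(th)
d=np.c_[np.diff(y),-np.diff(z)]*100
for i in range(0,40,5): print(d[i:i+5].round(2).tolist())
print(s['wrist_torque'],s['joint_pos'].round(2))
E
```

```text
t 40.8 pos [0.6125 0.0223 0.1689] rot [-3.138e+00 -3.000e-03  1.610e+00] open 0.05 ff 22.0 F [ 1.1 -0.1  0.6] g [-0.0308 -0.2018]
[[0.58, -0.09], [0.58, -0.06], [0.58, -0.04], [0.59, -0.02], [0.59, 0.0]]
[[0.58, 0.03], [0.58, 0.05], [0.58, 0.07], [0.58, 0.1], [0.57, 0.12]]
[[0.57, 0.14], [0.56, 0.16], [0.56, 0.19], [0.55, 0.21], [0.54, 0.23]]
[[0.53, 0.25], [0.52, 0.27], [0.51, 0.29], [0.5, 0.31], [0.48, 0.33]]
[[0.47, 0.35], [0.46, 0.37], [0.44, 0.38], [0.43, 0.4], [0.41, 0.42]]
[[0.39, 0.43], [0.38, 0.45], [0.36, 0.46], [0.34, 0.48], [0.32, 0.49]]
[[0.3, 0.5], [0.28, 0.51], [0.26, 0.52], [0.24, 0.53], [0.22, 0.54]]
[[0.2, 0.55], [0.18, 0.56], [0.15, 0.56], [0.13, 0.57], [0.11, 0.58]]
[ 0.13147051 -0.30814274 -0.00222156] [0.04 0.43 0.04 1.19 0.   1.57]
```

Emit:
send_rows:
  deltas:
    - {"fingers": 0.3,"linear": [0.58,0,-0.09],"spin": 0}
    - {"fingers": 0.3,"linear": [0.58,0,-0.06],"spin": 0}
    - {"fingers": 0.3,"linear": [0.58,0,-0.04],"spin": 0}
    - {"fingers": 0.3,"linear": [0.59,0,-0.02],"spin": 0}
    - {"fingers": 0.3,"linear": [0.59,0,0],"spin": 0}

```text
time: 41.2
eef_pos: [0.6109, 0.052, 0.1708]
ee_rot: [-3.137, -0.002, 1.61]
force: [1.4, -2.5, -3.6]
opening: 0.0498
finger_force: 21.7
```

Emit:
send_rows:
  deltas:
    - {"fingers": 0.3,"linear": [0.58,0,0.03],"spin": 0}
    - {"fingers": 0.3,"linear": [0.58,0,0.05],"spin": 0}
    - {"fingers": 0.3,"linear": [0.58,0,0.07],"spin": 0}
    - {"fingers": 0.3,"linear": [0.58,0,0.1],"spin": 0}
    - {"fingers": 0.3,"linear": [0.57,0,0.12],"spin": 0}

```text
time: 41.62
eef_pos: [0.6098, 0.0809, 0.1672]
ee_rot: [-3.138, -0.003, 1.61]
force: [0.9, -3.0, -3.8]
opening: 0.0497
finger_force: 21.7
```

```bash
python3 - <<'E'
from h import *
s=st(); print(s['wrist_torque'])
f=grab('side');im=f['frame'];cv2.imwrite('pics/crop9.png',cv2.resize(im[100:250,260:400][:,:,::-1],None,fx=4,fy=4,interpolation=cv2.INTER_CUBIC))
E
```

```text
t 41.6 pos [0.6098 0.0809 0.1672] rot [-3.138e+00 -3.000e-03  1.610e+00] open 0.0497 ff 21.7 F [ 0.9 -3.  -3.8] g [-0.0312 -0.1431]
[-0.77572829 -0.28797072 -0.01341185]
```

View pics/crop9.png

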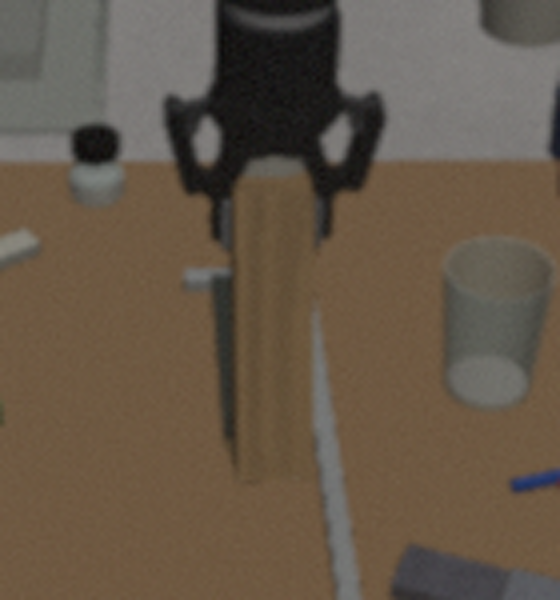

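The bar is pivoting smoothly about the row end with only 3 N. I'll carry on.

Emit:
send_rows:
  deltas:
    - {"fingers": 0.3,"linear": [0.57,0,0.14],"spin": 0}
    - {"fingers": 0.3,"linear": [0.56,0,0.16],"spin": 0}
    - {"fingers": 0.3,"linear": [0.56,0,0.19],"spin": 0}
    - {"fingers": 0.3,"linear": [0.55,0,0.21],"spin": 0}
    - {"fingers": 0.3,"linear": [0.54,0,0.23],"spin": 0}

```text
time: 42.08
eef_pos: [0.6089, 0.1087, 0.1583]
ee_rot: [-3.138, -0.003, 1.61]
force: [0.0, -2.5, 1.1]
opening: 0.0503
finger_force: 19.6
```

Emit:
send_rows:
  deltas:
    - {"fingers": 0.3,"linear": [0.53,0,0.25],"spin": 0}
    - {"fingers": 0.3,"linear": [0.52,0,0.27],"spin": 0}
    - {"fingers": 0.3,"linear": [0.51,0,0.29],"spin": 0}
    - {"fingers": 0.3,"linear": [0.5,0,0.31],"spin": 0}
    - {"fingers": 0.3,"linear": [0.48,0,0.33],"spin": 0}

```text
time: 42.5
eef_pos: [0.6078, 0.1341, 0.1436]
ee_rot: [-3.138, -0.003, 1.61]
force: [-0.1, -1.2, 1.4]
opening: 0.0501
finger_force: 18.0
```

Emit:
send_rows:
  deltas:
    - {"fingers": 0.3,"linear": [0.47,0,0.35],"spin": 0}
    - {"fingers": 0.3,"linear": [0.46,0,0.37],"spin": 0}
    - {"fingers": 0.3,"linear": [0.44,0,0.38],"spin": 0}
    - {"fingers": 0.3,"linear": [0.43,0,0.4],"spin": 0}
    - {"fingers": 0.3,"linear": [0.41,0,0.42],"spin": 0}

```text
time: 42.92
eef_pos: [0.6069, 0.1563, 0.1244]
ee_rot: [-3.138, -0.003, 1.61]
force: [-0.2, -0.7, 2.6]
opening: 0.0498
finger_force: 16.8
```

Emit:
send_rows:
  deltas:
    - {"fingers": 0.3,"linear": [0.39,0,0.43],"spin": 0}
    - {"fingers": 0.3,"linear": [0.38,0,0.45],"spin": 0}
    - {"fingers": 0.3,"linear": [0.36,0,0.46],"spin": 0}
    - {"fingers": 0.3,"linear": [0.34,0,0.48],"spin": 0}
    - {"fingers": 0.3,"linear": [0.32,0,0.49],"spin": 0}

```text
time: 43.33
eef_pos: [0.6061, 0.1741, 0.1011]
ee_rot: [-3.138, -0.003, 1.61]
force: [0.6, -0.6, 3.7]
opening: 0.0497
finger_force: 15.4
```

```bash
python3 - <<'E'
from h import *
s=st(); print(s['wrist_torque'])
E
```

```text
t 43.3 pos [0.6061 0.1741 0.1011] rot [-3.138e+00 -3.000e-03  1.610e+00] open 0.0497 ff 15.4 F [ 0.6 -0.6  3.7] g [-0.0314 -0.0499]
[-0.59293024 -0.06635129 -0.0165632 ]
```

Emit:
send_rows:
  deltas:
    - {"fingers": 0.3,"linear": [0.3,0,0.5],"spin": 0}
    - {"fingers": 0.3,"linear": [0.28,0,0.51],"spin": 0}
    - {"fingers": 0.3,"linear": [0.26,0,0.52],"spin": 0}
    - {"fingers": 0.3,"linear": [0.24,0,0.53],"spin": 0}
    - {"fingers": 0.3,"linear": [0.22,0,0.54],"spin": 0}

```text
time: 43.75
eef_pos: [0.6054, 0.1871, 0.0751]
ee_rot: [-3.138, -0.003, 1.61]
force: [-0.3, 2.3, 4.8]
opening: 0.0498
finger_force: 15.5
```

Emit:
send_rows:
  deltas:
    - {"fingers": 0.3,"linear": [0.2,0,0.55],"spin": 0}
    - {"fingers": 0.3,"linear": [0.18,0,0.56],"spin": 0}
    - {"fingers": 0.3,"linear": [0.15,0,0.56],"spin": 0}
    - {"fingers": 0.3,"linear": [0.1,0,0.4],"spin": 0}
    - {"fingers": 0.3,"linear": [0,0,0],"spin": 0}

```text
time: 44.17
eef_pos: [0.6048, 0.1933, 0.0539]
ee_rot: [-3.137, -0.003, 1.61]
force: [-0.1, 2.1, 2.4]
opening: 0.0499
finger_force: 18.3
```

```bash
python3 - <<'E'
from h import *
s=st(); print(s['wrist_torque'])
f=grab('side');im=f['frame'];cv2.imwrite('pics/crop10.png',cv2.resize(im[100:250,260:400][:,:,::-1],None,fx=4,fy=4,interpolation=cv2.INTER_CUBIC))
E
```

```text
t 44.2 pos [0.6048 0.1933 0.0539] rot [-3.137e+00 -3.000e-03  1.610e+00] open 0.0499 ff 18.3 F [-0.1  2.1  2.4] g [-0.032  -0.0306]
[-0.13082001 -0.10335964  0.01465959]
```

View pics/crop10.png

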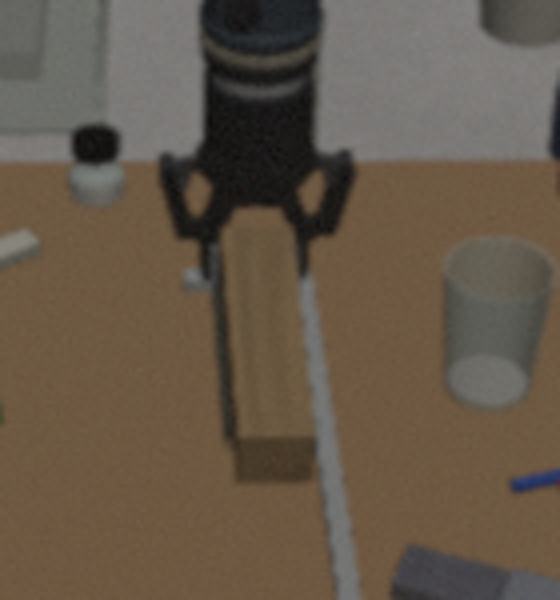

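Emit:
send_rows:
  deltas:
    - {"fingers": 0.3,"linear": [0.1,0,0.3],"spin": 0}
    - {"fingers": 0.3,"linear": [0.05,0,0.2],"spin": 0}
    - {"fingers": 0.3,"linear": [0,0,0.1],"spin": 0}
    - {"fingers": 0.3,"linear": [0,0,0],"spin": 0}
    - {"fingers": 0.3,"linear": [0,0,0],"spin": 0}

```text
time: 44.63
eef_pos: [0.605, 0.1945, 0.049]
ee_rot: [-3.138, -0.003, 1.61]
force: [-0.4, 3.2, 4.3]
opening: 0.0493
finger_force: 19.1
```

```bash
python3 - <<'E'
from h import *
s=st(); print(s['wrist_torque'])
E
```

```text
t 44.6 pos [0.605  0.1945 0.049 ] rot [-3.138e+00 -3.000e-03  1.610e+00] open 0.0493 ff 19.1 F [-0.4  3.2  4.3] g [-0.0317 -0.0294]
[-0.16905651  0.15373559 -0.12039278]
```

Emit:
send_rows:
  deltas:
    - {"fingers": 0.3,"linear": [0.1,0,0.15],"spin": 0}
    - {"fingers": 0.3,"linear": [0,0,0],"spin": 0}
    - {"fingers": 0,"linear": [0,0,0],"spin": 0}
    - {"fingers": -0.4,"linear": [0,0,0],"spin": 0}
    - {"fingers": -0.6,"linear": [0,0,0],"spin": 0}

```text
time: 45.05
eef_pos: [0.6048, 0.1951, 0.047]
ee_rot: [-3.137, -0.002, 1.61]
force: [-0.3, -0.0, -0.3]
opening: 0.0681
finger_force: 0.0
```

Emit:
send_rows:
  deltas:
    - {"fingers": -0.6,"linear": [0,0,0],"spin": 0}
    - {"fingers": -0.6,"linear": [0,0,-1],"spin": 0}
    - {"fingers": -0.6,"linear": [0,0,-2],"spin": 0}
    - {"fingers": -0.6,"linear": [0,0,-3],"spin": 0}
    - {"fingers": -0.6,"linear": [0,0,-3.5],"spin": 0}

```text
time: 45.47
eef_pos: [0.6043, 0.1947, 0.1425]
ee_rot: [-3.135, -0.002, 1.61]
force: [0.7, -0.2, 0.0]
opening: 0.0681
finger_force: 0.0
```

Emit:
send_rows:
  deltas:
    - {"fingers": -0.6,"linear": [0,0,-3.5],"spin": 0}
    - {"fingers": -0.6,"linear": [-3,-3,-3.5],"spin": 0}
    - {"fingers": -0.6,"linear": [-4,-4,0],"spin": 0}
    - {"fingers": -0.6,"linear": [-4,-4,0],"spin": 0}
    - {"fingers": -0.6,"linear": [-4,-4,0],"spin": 0}

```text
time: 45.88
eef_pos: [0.4977, 0.0788, 0.205]
ee_rot: [-3.139, -0.003, 1.611]
force: [0.2, -1.6, -0.2]
opening: 0.0681
finger_force: 0.0
```

Emit:
send_rows:
  deltas:
    - {"fingers": -0.6,"linear": [-4,-3,0],"spin": 0}
    - {"fingers": -0.6,"linear": [-4,-3,0],"spin": 0}
    - {"fingers": -0.6,"linear": [-3,0,0],"spin": 0}
    - {"fingers": -0.6,"linear": [-3,0,0],"spin": 0}
    - {"fingers": -0.6,"linear": [0,0,0],"spin": 0}

```text
time: 46.3
eef_pos: [0.4537, -0.0527, 0.205]
ee_rot: [-3.14, -0.001, 1.606]
force: [0.4, -0.1, 0.9]
opening: 0.0685
finger_force: 0.0
```

```bash
python3 - <<'E'
from h import *
s=st()
f=grab('top'); im=f['frame']; a=cv2.resize(im[180:250,220:320][:,:,::-1],None,fx=4,fy=4,interpolation=cv2.INTER_CUBIC)
f=grab('side'); b=cv2.resize(f['frame'][155:225,280:380][:,:,::-1],None,fx=4,fy=4,interpolation=cv2.INTER_CUBIC)
cv2.imwrite('pics/crop11.png',np.vstack([a,b]))
E
```

```text
t 46.3 pos [ 0.4537 -0.0527  0.205 ] rot [-3.140e+00 -1.000e-03  1.606e+00] open 0.0685 ff 0.0 F [ 0.4 -0.1  0.9] g [-0.1924 -0.2707]
```

View pics/crop11.png

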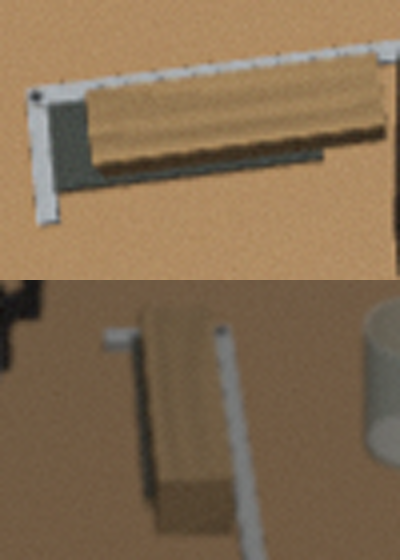

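```bash
python3 - <<'E'
from h import *
f=grab('top'); im=f['frame']
q=np.array([(86,92),(377,55),(384,128),(92,165)])/4+[220,180]
print([w2g(p).round(4).tolist() for p in ray(f,q,.066)])
r=np.array([(57,190),(322,157),(50,103)])/4+[220,180]
print([w2g(p).round(4).tolist() for p in ray(f,r,.016)])
f=grab('side')
q=np.array([(143,310),(210,305),(233,475),(156,480)])/4+[280,155-70]
print([w2g(p).round(4).tolist() for p in ray(f,q,.066)])
r=np.array([(148,500)])/4+[280,155-70]; print([w2g(p).round(4).tolist() for p in ray(f,r,.016)])
hsv=cv2.cvtColor(grab('top')['frame'],cv2.COLOR_RGB2HSV)
E
```

```text
[[-0.0101, -0.0344], [-0.0108, -0.2232], [-0.0592, -0.2213], [-0.0582, -0.0339]]
[[-0.0613, -0.0009], [-0.0627, -0.1785], [-0.0015, -0.0014]]
[[-0.0544, -0.0401], [-0.0069, -0.0362], [-0.0078, -0.2227], [-0.0569, -0.2254]]
[[-0.0591, -0.1864]]
```

The bar lies flat and in line, and the row is still closed, with its end at y = −0.1785. But the bar slipped about 28 mm toward the open end while tipping. I'll nudge it along the row toward the corner, which also presses the row shut.

```bash
python3 - <<'E'
from h import *
s=st()
plan([(*g2w(-.033,-.262),.12,92.2,8),(*g2w(-.033,-.255),.053,92.2,5)])
E
```

```text
t 46.5 pos [ 0.4539 -0.0481  0.204 ] rot [-3.138e+00 -3.000e-03  1.611e+00] open 0.068 ff 0.0 F [-0.1  0.2 -0.3] g [-0.1919 -0.2661]
[0.05, 1.99, 1.05] 0.0
[0.05, 1.99, 1.05] 0.0
[0.05, 1.99, 1.05] 0.0
[0.05, 1.98, 1.05] 0.0
[0.05, 1.99, 1.05] 0.0
[0.04, 1.98, 1.05] 0.0
[0.05, 1.99, 1.05] 0.0
[0.04, 1.98, 1.05] 0.0
-- [ 0.6126 -0.038   0.12  ] 92.3
[0.14, 0.0, 1.34] 0.0
[0.14, 0.0, 1.34] 0.0
[0.14, 0.0, 1.34] 0.0
[0.14, 0.0, 1.34] 0.0
[0.14, 0.01, 1.34] 0.0
-- [ 0.6124 -0.031   0.053 ] 92.3
```

Emit:
send_rows:
  deltas:
    - {"fingers": 0.4,"linear": [0,2,1.05],"spin": 0}
    - {"fingers": 0.4,"linear": [0,2,1.05],"spin": 0}
    - {"fingers": 0.4,"linear": [0,2,1.05],"spin": 0}
    - {"fingers": 0.4,"linear": [0,2,1.05],"spin": 0}
    - {"fingers": 0.4,"linear": [0,2,1.05],"spin": 0}

```text
time: 46.97
eef_pos: [0.5546, -0.0432, 0.1504]
ee_rot: [-3.138, -0.003, 1.612]
force: [0.2, -0.0, 0.2]
opening: 0.0254
finger_force: 0.0
```

Emit:
send_rows:
  deltas:
    - {"fingers": 0.4,"linear": [0,2,1.05],"spin": 0}
    - {"fingers": 0.4,"linear": [0,2,1.05],"spin": 0}
    - {"fingers": 0.4,"linear": [0,1.9,1.05],"spin": 0}
    - {"fingers": 0.4,"linear": [0,0,1],"spin": 0}
    - {"fingers": 0.4,"linear": [0,0,1],"spin": 0}

```text
time: 47.38
eef_pos: [0.6128, -0.0409, 0.098]
ee_rot: [-3.137, -0.003, 1.612]
force: [-0.6, 0.6, -0.8]
opening: 0.0258
finger_force: 0.0
```

```bash
python3 - <<'E'
from h import *
s=st()
plan([(*g2w(-.033,-.255),.053,92.2,5)])
E
```

```text
t 47.4 pos [ 0.6128 -0.0409  0.098 ] rot [-3.137e+00 -3.000e-03  1.612e+00] open 0.0258 ff 0.0 F [-0.6  0.6 -0.8] g [-0.0329 -0.2649]
[0.2, -0.0, 0.9] 0.0
[0.2, -0.0, 0.9] 0.0
[0.2, -0.0, 0.9] 0.0
[0.2, -0.0, 0.9] 0.0
[0.19, -0.01, 0.9] 0.0
-- [ 0.6123 -0.031   0.053 ] 92.4
```

Emit:
send_rows:
  deltas:
    - {"fingers": 0.4,"linear": [0.2,0,0.9],"spin": 0}
    - {"fingers": 0.4,"linear": [0.2,0,0.9],"spin": 0}
    - {"fingers": 0.4,"linear": [0.2,0,0.9],"spin": 0}
    - {"fingers": 0.4,"linear": [0.2,0,0.9],"spin": 0}
    - {"fingers": 0.4,"linear": [0.2,0,0.9],"spin": 0}

```text
time: 47.8
eef_pos: [0.6116, -0.0319, 0.0538]
ee_rot: [-3.138, -0.003, 1.61]
force: [0.1, 0.1, 0.2]
opening: 0.0258
finger_force: 0.0
```

Emit:
send_rows:
  deltas:
    - {"fingers": 0.4,"linear": [0.5,0,0],"spin": 0}
    - {"fingers": 0.4,"linear": [0.5,0,0],"spin": 0}
    - {"fingers": 0.4,"linear": [0.4,0,0],"spin": 0}
    - {"fingers": 0.4,"linear": [0.4,0,0],"spin": 0}
    - {"fingers": 0.4,"linear": [0.4,0,0],"spin": 0}

```text
time: 48.22
eef_pos: [0.6113, -0.0098, 0.0549]
ee_rot: [-3.139, -0.002, 1.61]
force: [-0.7, -5.5, 1.4]
opening: 0.0256
finger_force: 2.1
```

Emit:
send_rows:
  deltas:
    - {"fingers": 0.4,"linear": [0.4,0,0],"spin": 0}
    - {"fingers": 0.4,"linear": [0.4,0,0],"spin": 0}
    - {"fingers": 0.4,"linear": [0.4,0,0],"spin": 0}
    - {"fingers": 0.4,"linear": [0.4,0,0],"spin": 0}
    - {"fingers": 0.4,"linear": [0.4,0,0],"spin": 0}

```text
time: 48.63
eef_pos: [0.6106, 0.0096, 0.0549]
ee_rot: [-3.139, -0.002, 1.609]
force: [0.7, -5.2, 4.5]
opening: 0.0257
finger_force: 2.6
```

```bash
python3 - <<'E'
from h import *
s=st()
E
```

```text
t 48.6 pos [0.6106 0.0096 0.0549] rot [-3.139e+00 -2.000e-03  1.609e+00] open 0.0257 ff 2.6 F [ 0.7 -5.2  4.5] g [-0.0332 -0.2144]
```

Pushing at about 5 N; 7 mm to go, then retreat.

Emit:
send_rows:
  deltas:
    - {"fingers": 0.4,"linear": [0.3,0,0],"spin": 0}
    - {"fingers": 0.4,"linear": [0.2,0,0],"spin": 0}
    - {"fingers": 0.4,"linear": [0.2,0,0],"spin": 0}
    - {"fingers": 0.4,"linear": [0,0,0],"spin": 0}
    - {"fingers": 0.4,"linear": [-0.5,0,0],"spin": 0}

```text
time: 49.05
eef_pos: [0.6101, 0.0128, 0.0545]
ee_rot: [-3.138, -0.004, 1.611]
force: [0.2, -0.4, -0.7]
opening: 0.0255
finger_force: 0.0
```

Emit:
send_rows:
  deltas:
    - {"fingers": 0.4,"linear": [-1.5,0,0],"spin": 0}
    - {"fingers": 0.4,"linear": [-2,0,-2],"spin": 0}
    - {"fingers": 0.4,"linear": [-2,0,-3.5],"spin": 0}
    - {"fingers": 0.4,"linear": [-2,-3,-3.5],"spin": 0}
    - {"fingers": 0.4,"linear": [-2,-4,-3.5],"spin": 0}

```text
time: 49.47
eef_pos: [0.5603, -0.0787, 0.1651]
ee_rot: [-3.139, -0.003, 1.61]
force: [-0.9, -0.9, 0.4]
opening: 0.0257
finger_force: 0.0
```

Emit:
send_rows:
  deltas:
    - {"fingers": 0.4,"linear": [-2,-4,-3],"spin": 0}
    - {"fingers": 0.4,"linear": [-2,-4,0],"spin": 0}
    - {"fingers": 0.4,"linear": [-2,-4,0],"spin": 0}
    - {"fingers": 0.4,"linear": [0,0,0],"spin": 0}
    - {"fingers": 0.4,"linear": [0,0,0],"spin": 0}

```text
time: 49.88
eef_pos: [0.4546, -0.1351, 0.1879]
ee_rot: [-3.138, -0.003, 1.607]
force: [-0.3, 0.4, -0.0]
opening: 0.0256
finger_force: 0.0
```

```bash
python3 - <<'E'
from h import *
s=st()
f=grab('top'); im=f['frame']; cv2.imwrite('pics/crop12.png',cv2.resize(im[100:320,160:520][:,:,::-1],None,fx=2.2,fy=2.2,interpolation=cv2.INTER_CUBIC))
E
```

```text
t 49.9 pos [ 0.4546 -0.1351  0.1879] rot [-3.138e+00 -3.000e-03  1.607e+00] open 0.0256 ff 0.0 F [-0.3  0.4 -0. ] g [-0.1946 -0.353 ]
```

View pics/crop12.png

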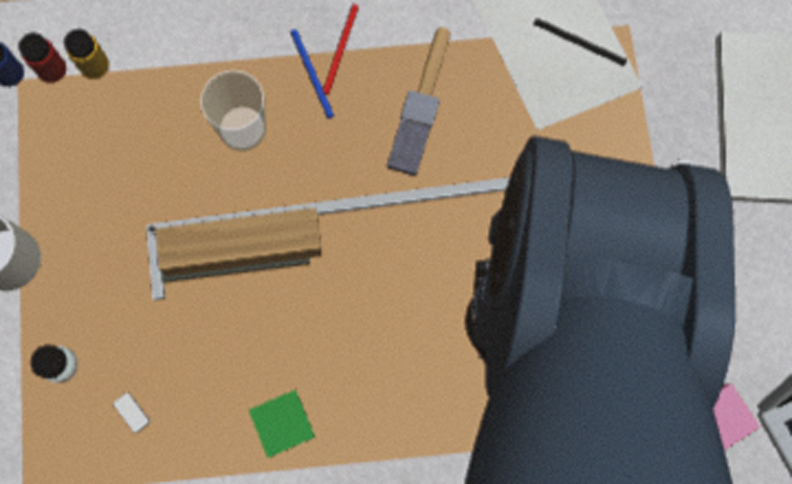

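The final top crop shows the bar lying along the row from (157,248) to (320,235). The visible edge of the row is straight and closed, and the bystanders are where they were. Handing in.

```bash
python3 -c "
from h import *
f=grab('top'); q=np.array([(163,280),(310,262)])/2.2+[160,100]
print([w2g(p).round(4).tolist() for p in ray(f,q,.016)])
print(sign_off())"
```

```text
[[-0.0607, -0.0006], [-0.0624, -0.1796]]
the job is handed in; nothing more can be done
None
```

The job is handed in: the three lino blocks are in one straight, closed row in the guide's corner, and the wooden bar lies flat along the top. The bar slid about 28 mm toward the open end as it tipped, so I nudged it back along the row.

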